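# Stamp the mill axles in the vee press

### The arm

A 7-joint arm with a two-finger parallel gripper is mounted at the origin on the work surface. World frame = base frame: x ahead of the robot, y to its left, z up, the work surface at z = 0. Lengths are in m, angles in degrees, forces in N, time in s.
With the tool pointing down it reaches from about 0.4 to 0.85 m from the base axis. Payload 10.4 kg.
Tool frame: the origin (TCP) lies on the centre line of the jaws, within the pads' length; the fingertips stand 22 mm ahead of it and the grasp point (between the pads) lies 3 mm ahead of it; z points along the fingers, x is the direction in which the jaws open and shut, and the axes are right-handed (so a half turn about z gives the same grasp; the last joint's range is limited). The gripper opens to 87 mm and grips with 3 to 60 N. Pads are 19 mm wide; open, the fingers measure 117 mm over their backs; the gripper's body (75 mm by 190 mm) begins 51 mm behind the grasp point.
Start: joints at [-74.576, 19.034, -3.707, 83.658, 1.238, 77.344, -5.071], TCP at [0.18, 0.599, 0.245] pointing down, gripper open.
Joint ranges: [-148.97, 148.97], [-28.65, 121.19], [-84.17, 76.75], [9.2, 138.47], [-72.65, 252.65], [3.7, 117.97], [-149.18, 149.18]. Speed limits (degrees/s): [127.2, 127.2, 159.86, 159.86, 180, 180, 180].

### API

Orientations are given as [roll, pitch, yaw] about the fixed x, y, z axes, in that order (R = Rz(yaw) Ry(pitch) Rx(roll)).
In Python, from bench import manip gives the robot as it stands.
- The arm moves only by the tool jog_arm, never from a script. Its argument "increments" is a list of rows, each an object of numbers: "x", "y", "z": the shift along the tool's x, y, z in m; "rx", "ry", "rz": the turn, a rotation vector about the tool's x, y, z in rad; "hand": the finger opening in m, from 0 to 0.087. In form: [{"x": .., "y": .., "z": .., "rx": .., "ry": .., "rz": .., "hand": ..}, ...]. A call has 1 to 10 rows; each row is the pose to reach, as a shift and turn from the pose commanded when the call began, along the tool's axes at that moment; what a row does not reach only later rows make up. A row lasts 1/8 s, in which the tool goes at most 62.5 mm and 10.7 degrees, less where a joint would pass 70% of its speed; a pose out of reach is approached as far as the arm can. A call with a gripper value outside its range is refused whole. The fingers move at their own pace and stop on an object; "grip_force" is the grip in N (left out, the last holds). Time passes only in rows, so rows that repeat a pose let the fingers close. It gives the time, the measured TCP pose, the force and the opening at its end, in the units of the state.
- manip.read_state(): the state, without advancing time (a new reading comes with each control period).
- manip.camera(name): name is "scene" or "top" or "wrist"; returns (picture, depth): 384x512x3 uint8, blue, green, red; 384x512 float32, m along the optical axis (not along the pixel's ray), 0 where there is no reading.
- manip.camera_params(name): a dict with "fx", "fy", "cx", "cy" (pixels), "world_to_cam" (4x4, takes a point from world to camera coordinates). Camera axes: x right, y down, z forward; pixel columns grow to the right and rows downward; lengths in m; the calibration is good to about 2 mm. A picture is of the moment at which its call begins: read the wrist's pose just before it. camera_params takes no time and is no camera call; for the wrist camera it gives the pose at the moment of the call.
- manip.job_done(): hands the job in, once; it reports no verdict.
Trained networks look in the newest picture that a camera, given by its name, has taken for a name from the list of things; names that differ only in an ending like _2 or _b are one class to them, and where a whole thing is asked for, a point or a joint stands for the part that bears it (a point fixed in the world has none). Each returns a list of dicts, best first, with "score" (0 to 1); they miss things now and then, are a little off and sometimes report something else, mostly with a low value. They report only what shows in the picture. A call takes as long as a camera call.
- manip.spot_in(camera, name): "point" ([x, y, z] in m, in world coordinates, good to about 4 mm: the middle of the surface that is visible of it).
The state is a dict: "t": time; "qpos": joint angles; "qvel": joint speeds; "effort": joint torques, N m; "tool_pos": TCP position; "eef_rot": TCP orientation; "wrist_force": force on the tool from outside, world axes, zero at the start; "ft_torque": the same for the moment, N m; "finger_gap": opening from 0.0 (shut) to 1.0 (fully open).
Only numpy, scipy, OpenCV 4.12 (cv2) and the standard library are available. Lean on these libraries where they do the work, as an engineer would, in place of code of your own. Each camera call takes 0.05 s, during which the arm holds its last target.

### The job

Stamp the serial numbers on the three or four mill axles lying on the cardboard, one after another in the order red, yellow, blue, green collars (one colour may be missing). For each: lay it across the top of the ramp and let go so that it rolls freely down and centres itself in the vee, press the black spring plunger fully down to its stop for a moment to clamp and stamp it, then take the axle out and lay it flat in the grey tray. At the end the plunger is up again, and the jar, the mug and the spanner have been left where they are.

Things in the scene. Friction and masses are not known exactly. Their poses are not given: they have to be found in the camera images.
- red_axle (a point): Centre of the axle with red collars: round steel bar, 30 mm diameter, 196 mm long, about 0.45 kg, with two red hexagonal collars (44 mm across flats, 51 across corners, 12 thick, centred 34 mm either side of the middle). x runs along the bar; y and z turn with it. Grip the 56 mm of bare bar between the collars. May be absent.
- axle_red: The same red axle, same origin and axes. It starts level on the cardboard on its collar flats, axis 22 mm above the table, and does not roll there; on the ramp only its round ends bear, so it rolls.
- yellow_axle (a point): Centre of the axle with yellow collars: round steel bar, 30 mm diameter, 196 mm long, about 0.45 kg, with two yellow hexagonal collars (44 mm across flats, 51 across corners, 12 thick, centred 34 mm either side of the middle). x runs along the bar; y and z turn with it. Grip the 56 mm of bare bar between the collars. May be absent.
- axle_yellow: The same yellow axle, same origin and axes. It starts level on the cardboard on its collar flats, axis 22 mm above the table, and does not roll there; on the ramp only its round ends bear, so it rolls.
- blue_axle (a point): Centre of the axle with blue collars: round steel bar, 30 mm diameter, 196 mm long, about 0.45 kg, with two blue hexagonal collars (44 mm across flats, 51 across corners, 12 thick, centred 34 mm either side of the middle). x runs along the bar; y and z turn with it. Grip the 56 mm of bare bar between the collars. May be absent.
- axle_blue: The same blue axle, same origin and axes. It starts level on the cardboard on its collar flats, axis 22 mm above the table, and does not roll there; on the ramp only its round ends bear, so it rolls.
- green_axle (a point): Centre of the axle with green collars: round steel bar, 30 mm diameter, 196 mm long, about 0.45 kg, with two green hexagonal collars (44 mm across flats, 51 across corners, 12 thick, centred 34 mm either side of the middle). x runs along the bar; y and z turn with it. Grip the 56 mm of bare bar between the collars. May be absent.
- axle_green: The same green axle, same origin and axes. It starts level on the cardboard on its collar flats, axis 22 mm above the table, and does not roll there; on the ramp only its round ends bear, so it rolls.
- press: Fixed stamping press with ramp; base plate 235 x 210 x 10 mm. Origin on the table under the middle of a seated axle; x points downhill along the ramp (roughly away from the robot), y along the seated axle, z up. Two rails at y = 54 to 90 mm on either side carry the axle's ends; its collars go between them (14 mm play each way). Between the rails there is only the low base plate: room for fingers.
- lip (a point): Middle of the line where ramp meets vee, press x = -15 mm; axes as the press's. On each rail the ramp falls at 10 degrees from press x = -135 mm (end stop 15 mm high) to this lip, then comes a 90 degree vee, its bottom at x = 0; its far face rises to x = +32 mm and stops a rolling axle.
- seat (a point): Where the middle of an axle is when seated in the vee: 55 mm above the table, over the press's origin; axes as the press's (the axle lies along y, either way round). A seated axle lies 9 mm lower than one that is just passing over the lip.
- press_arm (a point): Tip of the blue press arm (underside, nearest the ramp) that carries the plunger over the +y rail: arm at press x -15 to +83, y 62 to 98, z 104 to 120 mm, on a post at x 53 to 83. The raised pad leaves 24 mm of air over a seated axle: take an axle out by lifting it about 15 mm, drawing it back along the ramp (-x, rising at 15 degrees) for 80 mm, and only then up.
- ramp_start (a point): Where the middle of an axle is when laid across the top of the ramp: press x = -100 mm, 79 mm above the table; axes as the press's. Let go here with the axle along y. The far finger of an opened gripper still holds it back until the gripper is raised 40 mm or more; then it rolls down and drops into the vee within about 1 s.
- plunger (a joint): Travel of the spring plunger: 0 raised, 0.030 m at its stop (fully down). The spring returns it. Needs about 3 N to start and about 10 N at the stop with an axle below. Travels straight down.
- plunger_head (a point): Centre of the top of the plunger's black round head (40 mm in diameter, flat on top); moves with it. Raised, it is 173 mm above the table, at x = 0, y = +80 mm in the press frame. Push it from above with closed fingers.
- pad: Brass sprung pad, 16 mm in diameter, at the plunger's lower end, origin at its underside; meets a seated axle after 24 mm of plunger travel with 1 N, then gives 6 mm until the stop, where it bears with 4 N.
- tray: Fixed grey open tray for finished axles, outside 280 (x) x 240 (y) x 40 mm, walls and floor 4 mm; origin on the table under its centre. Axles fit side by side along its y, e.g. at x = -93, -31, +31 and +93 mm; an axle's axis then lies 26 mm above the table.
- sheet: Brown cardboard sheet flat on the table, 400 x 270 mm, no thickness to speak of, where the unstamped axles lie; origin at its centre.
- oil: Amber glass jar with red lid, 56 mm in diameter, 120 mm tall; origin under its centre. Bystander.
- mug: Blue mug, 76 mm in diameter, 85 mm tall; origin under its centre. Bystander.
- spanner: Steel spanner 170 mm long lying on the table near the robot; origin at its middle, underside. Bystander.

How it is judged:
By the outcome, as a careful person would: the job done as asked, in the order asked, and still so for the second after the job is handed in, with the robot touching nothing.
Of axle_red, axle_yellow, axle_blue, axle_green only 3 to 4 are there at a start; the rules pass over those that are not, and their reading is None.
At some moment in a run one of axle_red, axle_yellow, axle_blue, axle_green may be knocked a few centimetres aside while the robot is not near it.
Once in a run the grip may slacken for a moment while it holds something.
It also fails if it takes over 210 s, if anything falls off the work surface, if the arm or the gripper's body presses on something with over 40 N, if the wrist force passes 120 N, or if a joint passes its speed limit or range.

## Working session

There is one attempt and no reset: what is moved stays moved. The work goes in short steps, Python scripts to look and compute and a tool call to move; the robot and the scene stay as the last step left them, time stands still between calls to the robot, and variables do not carry over. Pictures are saved under pics/ and viewed, and the job is handed in when it is done.

Besides the shell and the picture viewer there is one more tool, called after ">>>" by a JSON object that holds its "name" and its "arguments", one argument or row to a line. jog_arm: Moves the arm, as the interface text tells. Its arguments: {"type":"object","properties":{"increments":{"type":"array","items":{"type":"object","properties":{"x":{"type":"number"},"y":{"type":"number"},"z":{"type":"number"},"rx":{"type":"number"},"ry":{"type":"number"},"rz":{"type":"number"},"hand":{"type":"number"}}}},"grip_force":{"type":"number"}},"required":["increments"]}

```bash
ls; mkdir -p pics; python3 - <<'E'
from bench import manip
import cv2
s=manip.read_state();print(s)
for c in ("scene","top"):
    p,d=manip.camera(c);cv2.imwrite(f"pics/{c}0.png",p)
    print(c,manip.camera_params(c))
    for n in ["axle_red","axle_yellow","axle_blue","axle_green","press","plunger_head","press_arm","tray","sheet","oil","mug","spanner"]:
        r=manip.spot_in(c,n); print(n,[(x['score'],[round(float(v),3) for v in x['point']]) for x in r[:2]])
E
```

```text
pics
{'t': 0.0, 'qpos': array([-74.57471607,  19.07216436,  -3.70655198,  83.70635575,
         1.23643148,  77.34268432,  -5.0692103 ]), 'qvel': array([-0.05054926, -0.02931518, -0.00035816, -0.06349723,  0.05021192,
       -0.04060033, -0.12439074]), 'effort': array([-1.19406759e-04, -6.23232150e+01,  2.45650409e-02, -3.89922452e+01,
       -6.14316668e-02,  3.94080975e-02,  1.45987897e-04]), 'tool_pos': array([0.17971122, 0.59823312, 0.2437489 ]), 'eef_rot': array([1.79997200e+02, 8.13640263e-02, 7.32817977e+01]), 'wrist_force': array([-0.03507639,  0.70206258, -0.56219605]), 'ft_torque': array([ 0.03476696,  0.02382735, -0.01961542]), 'finger_gap': 1.000218074027523}
scene {'fx': 371.51619290810777, 'fy': 371.51619290810777, 'cx': 258.07745929294845, 'cy': 194.64766140635692, 'world_to_cam': array([[ 1.38550226e-01,  9.90354530e-01, -1.31900894e-03,
        -8.64695034e-02],
       [ 8.04778896e-01, -1.13364269e-01, -5.82648669e-01,
        -3.77088675e-01],
       [-5.77178278e-01,  7.96645944e-02, -8.12723070e-01,
         1.43472619e+00],
       [ 0.00000000e+00,  0.00000000e+
[... 862 characters left out ...]
,
       [ 0.        ,  0.        ,  0.        ,  1.        ]])}
axle_red [(0.61, [0.426, 0.285, 0.04])]
axle_yellow [(0.27, [0.781, -0.115, 0.115])]
axle_blue [(0.77, [0.606, 0.307, 0.035]), (0.62, [0.376, -0.008, 0.007])]
axle_green [(0.8, [0.517, 0.301, 0.035])]
press [(0.9, [0.605, 0.026, 0.013]), (0.34, [0.78, -0.116, 0.116])]
plunger_head [(0.77, [0.626, 0.104, 0.175])]
press_arm [(0.88, [0.605, 0.023, 0.007]), (0.63, [0.518, 0.299, 0.038])]
tray [(0.65, [0.479, -0.302, 0.002])]
sheet [(0.61, [0.454, 0.289, 0.003])]
oil [(0.91, [0.78, -0.115, 0.117]), (0.39, [0.616, 0.103, 0.175])]
mug [(0.74, [0.605, 0.023, 0.012]), (0.6, [0.802, 0.13, 0.037])]
spanner [(0.93, [0.377, -0.009, 0.008])]
```

View pics/top0.png

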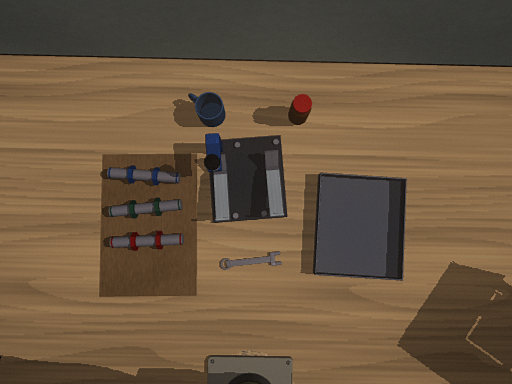

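View pics/scene0.png

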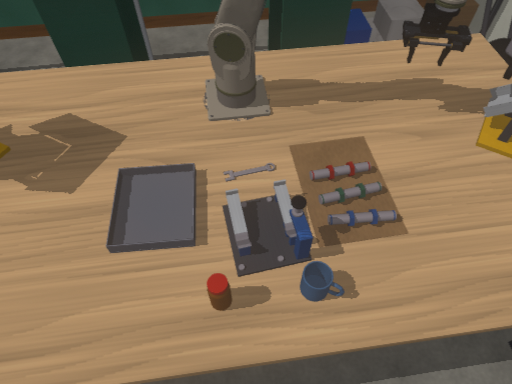

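```bash
cat > h.py <<'E'
from bench import manip
import numpy as np, cv2
def cloud(c):
    P0=manip.camera_params(c)
    p,d=manip.camera(c)
    P=manip.camera_params(c)
    return p,d,P0
def world(d,P):
    v,u=np.mgrid[0:d.shape[0],0:d.shape[1]]
    X=np.stack([(u-P['cx'])/P['fx']*d,(v-P['cy'])/P['fy']*d,d],-1)
    T=np.linalg.inv(P['world_to_cam'])
    W=X@T[:3,:3].T+T[:3,3]
    W[d<=0]=np.nan
    return W
def proj(P,X):
    X=np.atleast_2d(X);C=X@P['world_to_cam'][:3,:3].T+P['world_to_cam'][:3,3]
    return np.c_[C[:,0]/C[:,2]*P['fx']+P['cx'],C[:,1]/C[:,2]*P['fy']+P['cy']]
def axles(p,W,box=(0.3,0.8,0.12,0.45),zr=(0.018,0.06)):
    m=(W[...,2]>zr[0])&(W[...,2]<zr[1])&(W[...,0]>box[0])&(W[...,0]<box[1])&(W[...,1]>box[2])&(W[...,1]<box[3])
    n,l,st,_=cv2.connectedComponentsWithStats(m.astype(np.uint8))
    out=[]
    for i in range(1,n):
        if st[i,4]<150: continue
        k=l==i; pts=W[k]; 
        r=cv2.minAreaRect(pts[:,:2].astype(np.float32))
        # hue of saturated pixels
        hsv=cv2.cvtColor(p,cv2.COLOR_BGR2HSV)[k]; s=(hsv[:,1]>130)
        a=pts[:,:2]-pts[:,:2].mean(0);_,_,vt=np.linalg.svd(a,full_matrices=False)
        dr=vt[0]; t=a@dr; b=a@vt[1]
        ang=np.degrees(np.arctan2(dr[1],dr[0]))%180
        c=pts[:,:2].mean(0)+dr*(np.percentile(t,1)+np.percentile(t,99))/2+vt[1]*(np.percentile(b,1)+np.percentile(b,99))/2
        out.append((np.round(np.median(hsv[s],0)) if s.any() else None,np.round(c,4),round(ang,1),'len',round(np.ptp(t),3),'w',round(np.ptp(b),3),'zmax',round(np.percentile(pts[:,2],97),3),st[i,4]))
    return out
E
python3 - <<'E'
from h import *
for c in("top","scene"):
    p,d,P=cloud(c);W=world(d,P)
    print(c);[print(o) for o in axles(p,W)]
    x,y,z=[W[...,i] for i in range(3)]
    # plunger head
    m=(z>0.16)&(z<0.185)&(abs(x-.62)<.06)&(abs(y-.1)<.06)
    print('head',np.nanmean(W[m],0),m.sum(), np.ptp(W[m],axis=0))
    # base plate+rails
    m=(z>0.006)&(z<0.09)&(x>.42)&(x<.76)&(abs(y-.02)<.13)
    if c=="top":
        n,l,st,_=cv2.connectedComponentsWithStats(m.astype(np.uint8));i=1+np.argmax(st[1:,4])
        r=cv2.minAreaRect(W[l==i][:,:2].astype(np.float32));print('plate',r)
    for lo,hi in((.025,.09),):
        m=(z>lo)&(z<hi)&(x>.42)&(x<.72)&(abs(y-.02)<.13)
        n,l,st,_=cv2.connectedComponentsWithStats(m.astype(np.uint8))
        for i in range(1,n):
            if st[i,4]>100:
                q=W[l==i];print('rail',st[i,4],cv2.minAreaRect(q[:,:2].astype(np.float32)),q[:,2].max())
    m=(z>0.03)&(z<0.06)&(x>.3)&(x<.65)&(y<-.14)&(y>-.46)
    print('tray',cv2.minAreaRect(W[m][:,:2].astype(np.float32)))
    big=cv2.resize(p,None,fx=3,fy=3,interpolation=cv2.INTER_CUBIC)
    uv=(proj(P,[[.56,.02,0]])[0]*3).astype(int); cv2.imwrite(f'pics/{c}press.png',big[max(0,uv[1]-250):uv[1]+250,max(0,uv[0]-300):uv[0]+300])
E
```

```text
top
(array([111., 167.,  64.]), array([0.609, 0.305]), np.float64(86.8), 'len', np.float64(0.198), 'w', np.float64(0.05), 'zmax', np.float64(0.043), np.int32(855))
(array([ 76., 145.,  31.]), array([0.518 , 0.2961]), np.float64(97.0), 'len', np.float64(0.197), 'w', np.float64(0.05), 'zmax', np.float64(0.044), np.int32(863))
(array([  1., 216.,  74.]), array([0.4284, 0.2886]), np.float64(93.8), 'len', np.float64(0.198), 'w', np.float64(0.049), 'zmax', np.float64(0.043), np.int32(880))
head [0.62609501 0.10101552 0.17117758] 209 [0.03737853 0.03697843 0.01364595]
plate ((0.60792076587677, 0.019188351929187775), (0.23493264615535736, 0.20990490913391113), 5.766922473907471)
rail 874 ((0.5911511778831482, -0.054910533130168915), (0.17900891602039337, 0.03618958964943886), 5.617014408111572) 0.08702172101989447
rail 747 ((0.5762176513671875, 0.08836217224597931), (0.17789603769779205, 0.03628719970583916), 5.766946792602539) 0.08705217720512004
tray ((0.479923278093338, -0.2970200777053833), (0.24175795912742615, 0.280233234167099), 87.38951110839844)
scene
(array([  3., 175., 112.]), arr
[... 195 characters left out ...]
at64(0.198), 'w', np.float64(0.05), 'zmax', np.float64(0.044), np.int32(648))
(array([111., 132., 108.]), array([0.6134, 0.3077]), np.float64(86.5), 'len', np.float64(0.197), 'w', np.float64(0.05), 'zmax', np.float64(0.044), np.int32(735))
head [0.62914824 0.10341528 0.17118619] 175 [0.03882163 0.03846185 0.01292908]
rail 838 ((0.5991352796554565, 0.0943414717912674), (0.2261151522397995, 0.04129491001367569), 7.521479606628418) 0.08997986224303345
rail 823 ((0.5897006988525391, -0.051573496311903), (0.18045656383037567, 0.03623780235648155), 5.6015095710754395) 0.08598363099728779
tray ((0.47841399908065796, -0.29345372319221497), (0.2407386749982834, 0.2845539450645447), 87.37364196777344)
```

View pics/toppress.png

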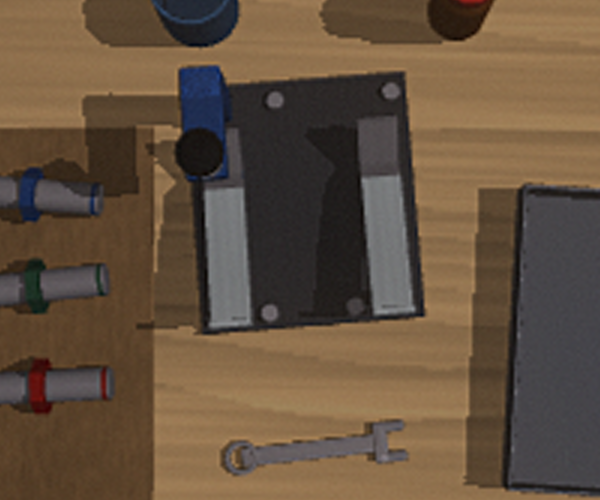

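```bash
cat >> h.py <<'E'
from scipy.spatial.transform import Rotation as Ro
O=np.array([0.6355,0.0226]);PY=5.7
TO=np.array([0.4792,-0.2952]);TY=-2.6
def fr(o,a,x,y):
    a=np.radians(a);return o+np.array([np.cos(a)*x-np.sin(a)*y,np.sin(a)*x+np.cos(a)*y])
def press(x,y): return fr(O,PY,x,y)
def tray(x,y): return fr(TO,TY,x,y)
def go(xy,z,yaw,start=None):
    "increments from the present (or given) pose"
    s=manip.read_state()
    if start is None: p,R=s['tool_pos'],Ro.from_euler('xyz',s['eef_rot'],degrees=True)
    else: p,R=start
    Rt=Ro.from_euler('xyz',[180,0,yaw],degrees=True)
    d=R.inv().apply(np.array([xy[0],xy[1],z])-p); r=(R.inv()*Rt).as_rotvec()
    print('d',np.round(d,4),'r',np.round(r,4),'| at',np.round(s['tool_pos'],4),np.round(s['eef_rot'],1),'gap',round(s['finger_gap']*87,1),'F',np.round(s['wrist_force'],1),'t',round(s['t'],2))
    return np.array([xy[0],xy[1],z]),Rt
E
python3 -c "
from h import *
go((.430,.2905),.20,3.7)"
```

```text
d [-0.2231  0.3283  0.0445] r [-1.0000e-04 -1.0000e-04  1.2144e+00] | at [0.1798 0.5986 0.2446] [-180.    -0.    73.3] gap 86.6 F [-0.  -0.6  0.1] t 1.4
```

>>> {"name": "jog_arm", "arguments": {
  "increments": [
    {"x": -0.223,"y": 0.328,"z": 0.0445,"rz": 1.214,"hand": 0.087},
    {"x": -0.223,"y": 0.328,"z": 0.0445,"rz": 1.214},
    {"x": -0.223,"y": 0.328,"z": 0.0445,"rz": 1.214},
    {"x": -0.223,"y": 0.328,"z": 0.0445,"rz": 1.214},
    {"x": -0.223,"y": 0.328,"z": 0.0445,"rz": 1.214},
    {"x": -0.223,"y": 0.328,"z": 0.0445,"rz": 1.214},
    {"x": -0.223,"y": 0.328,"z": 0.0445,"rz": 1.214},
    {"x": -0.223,"y": 0.328,"z": 0.0445,"rz": 1.214},
    {"x": -0.223,"y": 0.328,"z": 0.0445,"rz": 1.214},
    {"x": -0.223,"y": 0.328,"z": 0.0445,"rz": 1.214}
  ]
}}

```text
validation failed for argument at $.in...
```

```bash
python3 - <<'E'
from h import *
go((.430,.2905),.028,3.7)
p,d,P=cloud("wrist");W=world(d,P);cv2.imwrite('pics/w1.png',p)
for o in axles(p,W): print(o)
print(proj(P,[[.43,.2905,.037]]))
E
```

```text
d [-0.2231  0.3283  0.2165] r [-1.0000e-04 -1.0000e-04  1.2144e+00] | at [0.1798 0.5986 0.2446] [-180.    -0.    73.3] gap 86.6 F [-0.  -0.6  0.1] t 1.4
[[ 97.537106   385.43804533]]
```

View pics/w1.png

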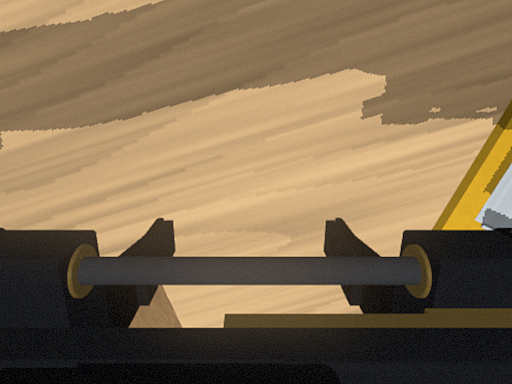

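>>> {"name": "jog_arm", "arguments": {
  "increments": [
    {"x": -0.223,"y": 0.328,"z": 0.044,"rx": 0,"ry": 0,"rz": 1.214,"hand": 0.087},
    {"x": -0.223,"y": 0.328,"z": 0.044,"rx": 0,"ry": 0,"rz": 1.214,"hand": 0.087},
    {"x": -0.223,"y": 0.328,"z": 0.044,"rx": 0,"ry": 0,"rz": 1.214,"hand": 0.087},
    {"x": -0.223,"y": 0.328,"z": 0.044,"rx": 0,"ry": 0,"rz": 1.214,"hand": 0.087},
    {"x": -0.223,"y": 0.328,"z": 0.044,"rx": 0,"ry": 0,"rz": 1.214,"hand": 0.087},
    {"x": -0.223,"y": 0.328,"z": 0.044,"rx": 0,"ry": 0,"rz": 1.214,"hand": 0.087},
    {"x": -0.223,"y": 0.328,"z": 0.044,"rx": 0,"ry": 0,"rz": 1.214,"hand": 0.087},
    {"x": -0.223,"y": 0.328,"z": 0.044,"rx": 0,"ry": 0,"rz": 1.214,"hand": 0.087},
    {"x": -0.223,"y": 0.328,"z": 0.044,"rx": 0,"ry": 0,"rz": 1.214,"hand": 0.087},
    {"x": -0.223,"y": 0.328,"z": 0.044,"rx": 0,"ry": 0,"rz": 1.214,"hand": 0.087}
  ],
  "grip_force": 40
}}

```text
t: 2.7
tool_pos: [0.429, 0.292, 0.2006]
eef_rot: [-180.0, 0.0, 3.9]
wrist_force: [0.4, 0.2, 0.7]
finger_gap: 1.0
```

```bash
python3 - <<'E'
from h import *
go((.430,.2905),.028,3.7)
p,d,P=cloud("wrist");W=world(d,P);cv2.imwrite('pics/w2.png',p)
for o in axles(p,W): print(o)
print(proj(P,[[.43,.2905,.037]]))
p,d,P=cloud("top");W=world(d,P)
for o in axles(p,W): print(o)
E
```

```text
d [0.0009 0.0016 0.1726] r [-0.0004  0.      0.0036] | at [0.429  0.292  0.2006] [-180.     0.     3.9] gap 87.0 F [0.4 0.2 0.7] t 2.7
(array([109., 162., 160.]), array([0.6008, 0.307 ]), np.float64(85.9), 'len', np.float64(0.196), 'w', np.float64(0.052), 'zmax', np.float64(0.045), np.int32(6210))
(None, array([0.5137, 0.3005]), np.float64(95.5), 'len', np.float64(0.196), 'w', np.float64(0.052), 'zmax', np.float64(0.045), np.int32(5156))
(array([  2., 178., 170.]), array([0.425 , 0.2927]), np.float64(93.8), 'len', np.float64(0.196), 'w', np.float64(0.051), 'zmax', np.float64(0.045), np.int32(5659))
[[251.07409706 175.52458749]]
(array([111., 168.,  68.]), array([0.6086, 0.305 ]), np.float64(86.9), 'len', np.float64(0.197), 'w', np.float64(0.049), 'zmax', np.float64(0.044), np.int32(858))
(array([ 77., 144.,  32.]), array([0.5218, 0.2636]), np.float64(96.3), 'len', np.float64(0.136), 'w', np.float64(0.05), 'zmax', np.float64(0.043), np.int32(566))
(array([  1., 216.,  73.]), array([0.4302, 0.2594]), np.float64(93.4), 'len', np.float64(0.139), 'w', np.float64(0.049), 'zmax', np.float64(0.043), np.int32(634))
```

View pics/w2.png

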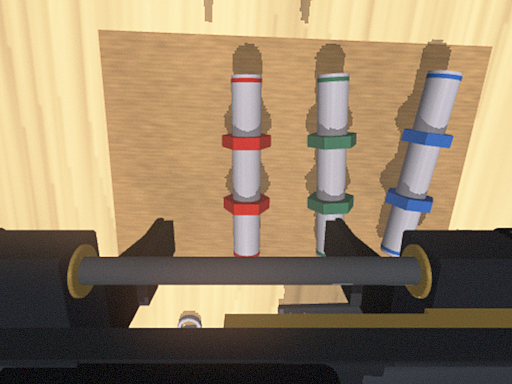

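>>> {"name": "jog_arm", "arguments": {
  "increments": [
    {"x": 0,"y": 0.001,"z": 0.06,"rx": 0,"ry": 0,"rz": 0.003,"hand": 0.087},
    {"x": 0,"y": 0.001,"z": 0.12,"rx": 0,"ry": 0,"rz": 0.003,"hand": 0.087},
    {"x": 0,"y": 0.001,"z": 0.16,"rx": 0,"ry": 0,"rz": 0.003,"hand": 0.087},
    {"x": 0,"y": 0.001,"z": 0.173,"rx": 0,"ry": 0,"rz": 0.003,"hand": 0.087},
    {"x": 0,"y": 0.001,"z": 0.173,"rx": 0,"ry": 0,"rz": 0.003,"hand": 0.02},
    {"x": 0,"y": 0.001,"z": 0.173,"rx": 0,"ry": 0,"rz": 0.003,"hand": 0.02},
    {"x": 0,"y": 0.001,"z": 0.173,"rx": 0,"ry": 0,"rz": 0.003,"hand": 0.02},
    {"x": 0,"y": 0.001,"z": 0.173,"rx": 0,"ry": 0,"rz": 0.003,"hand": 0.02},
    {"x": 0,"y": 0.001,"z": 0.173,"rx": 0,"ry": 0,"rz": 0.003,"hand": 0.02},
    {"x": 0,"y": 0.001,"z": 0.173,"rx": 0,"ry": 0,"rz": 0.003,"hand": 0.02}
  ],
  "grip_force": 40
}}

```text
t: 4.05
tool_pos: [0.4296, 0.2897, 0.0276]
eef_rot: [-180.0, 0.0, 3.6]
wrist_force: [-4.1, -0.2, 2.3]
finger_gap: 0.402
```

```bash
python3 - <<'E'
from h import *
s=go((.429,.291),.26,3.7); 
print(press(-100e-3,0),press(0,.08))
go(press(-.1,0),.26,PY,s)
E
```

```text
d [-0.0006 -0.0013 -0.2324] r [-0.      0.0004 -0.0025] | at [0.4296 0.2897 0.0276] [-180.     0.     3.6] gap 34.9 F [-4.1 -0.2  2.3] t 4.05
[0.53599444 0.01266803] [0.62755442 0.10220445]
d [0.0888 0.2847 0.    ] r [-0.      0.     -0.0349] | at [0.4296 0.2897 0.0276] [-180.     0.     3.6] gap 34.9 F [-4.1 -0.2  2.3] t 4.05
```

>>> {"name": "jog_arm", "arguments": {
  "increments": [
    {"x": 0,"y": 0,"z": 0,"rx": 0,"ry": 0,"rz": 0,"hand": 0.02},
    {"x": 0,"y": 0,"z": 0,"rx": 0,"ry": 0,"rz": 0,"hand": 0.02},
    {"x": 0,"y": 0,"z": -0.03,"rx": 0,"ry": 0,"rz": 0,"hand": 0.02},
    {"x": 0,"y": 0,"z": -0.08,"rx": 0,"ry": 0,"rz": 0,"hand": 0.02},
    {"x": 0,"y": 0,"z": -0.13,"rx": 0,"ry": 0,"rz": 0,"hand": 0.02},
    {"x": 0,"y": 0,"z": -0.18,"rx": 0,"ry": 0,"rz": 0,"hand": 0.02},
    {"x": 0,"y": 0,"z": -0.22,"rx": 0,"ry": 0,"rz": 0,"hand": 0.02},
    {"x": 0,"y": 0,"z": -0.232,"rx": 0,"ry": 0,"rz": 0,"hand": 0.02},
    {"x": 0,"y": 0,"z": -0.232,"rx": 0,"ry": 0,"rz": 0,"hand": 0.02}
  ],
  "grip_force": 50
}}

```text
t: 5.18
tool_pos: [0.4298, 0.2895, 0.2586]
eef_rot: [180.0, 0.0, 3.5]
wrist_force: [0.3, 0.1, -4.8]
finger_gap: 0.332
```

```bash
python3 - <<'E'
from h import *
s=go(press(-.1,0),.26,PY)
E
```

```text
d [ 0.0889  0.2829 -0.0013] r [ 0.0003  0.0003 -0.0376] | at [0.4298 0.2895 0.2586] [180.    0.    3.5] gap 28.9 F [ 0.3  0.1 -4.8] t 5.17
```

Held (29 mm, 4.8 N). Carry to above the ramp.

>>> {"name": "jog_arm", "arguments": {
  "increments": [
    {"x": 0.016,"y": 0.05,"z": -0.001,"rx": 0,"ry": 0,"rz": -0.038,"hand": 0.02},
    {"x": 0.032,"y": 0.1,"z": -0.001,"rx": 0,"ry": 0,"rz": -0.038,"hand": 0.02},
    {"x": 0.048,"y": 0.15,"z": -0.001,"rx": 0,"ry": 0,"rz": -0.038,"hand": 0.02},
    {"x": 0.064,"y": 0.2,"z": -0.001,"rx": 0,"ry": 0,"rz": -0.038,"hand": 0.02},
    {"x": 0.08,"y": 0.25,"z": -0.001,"rx": 0,"ry": 0,"rz": -0.038,"hand": 0.02},
    {"x": 0.089,"y": 0.283,"z": -0.001,"rx": 0,"ry": 0,"rz": -0.038,"hand": 0.02},
    {"x": 0.089,"y": 0.283,"z": -0.001,"rx": 0,"ry": 0,"rz": -0.038,"hand": 0.02},
    {"x": 0.089,"y": 0.283,"z": -0.001,"rx": 0,"ry": 0,"rz": -0.038,"hand": 0.02}
  ]
}}

```text
t: 6.18
tool_pos: [0.5354, 0.0133, 0.2587]
eef_rot: [180.0, 0.2, 5.8]
wrist_force: [-1.0, 0.4, -3.8]
finger_gap: 0.333
```

```bash
python3 - <<'E'
from h import *
s=go(press(-.1,0),.11,PY)
go(press(-.1,0),.083,PY)
p,d,P=cloud("scene");W=world(d,P)
cv2.imwrite('pics/s2.png',cv2.resize(p[120:300,140:400],None,fx=3,fy=3))
for o in axles(p,W,(.4,.65,-.12,.15),(.21,.30)): print(o)
p,d,P=cloud("wrist");cv2.imwrite('pics/w3.png',p)
E
```

```text
d [0.0009 0.0007 0.1487] r [0.0003 0.0028 0.0009] | at [0.5354 0.0133 0.2587] [180.    0.2   5.8] gap 29.0 F [-1.   0.4 -3.8] t 6.17
d [0.001  0.0007 0.1757] r [0.0003 0.0028 0.0009] | at [0.5354 0.0133 0.2587] [180.    0.2   5.8] gap 29.0 F [-1.   0.4 -3.8] t 6.17
(array([  4., 135.,  97.]), array([0.5317, 0.0952]), np.float64(90.4), 'len', np.float64(0.044), 'w', np.float64(0.031), 'zmax', np.float64(0.268), np.int32(176))
(array([  4., 170., 115.]), array([ 0.5473, -0.0439]), np.float64(90.2), 'len', np.float64(0.075), 'w', np.float64(0.051), 'zmax', np.float64(0.274), np.int32(393))
```

View pics/s2.png

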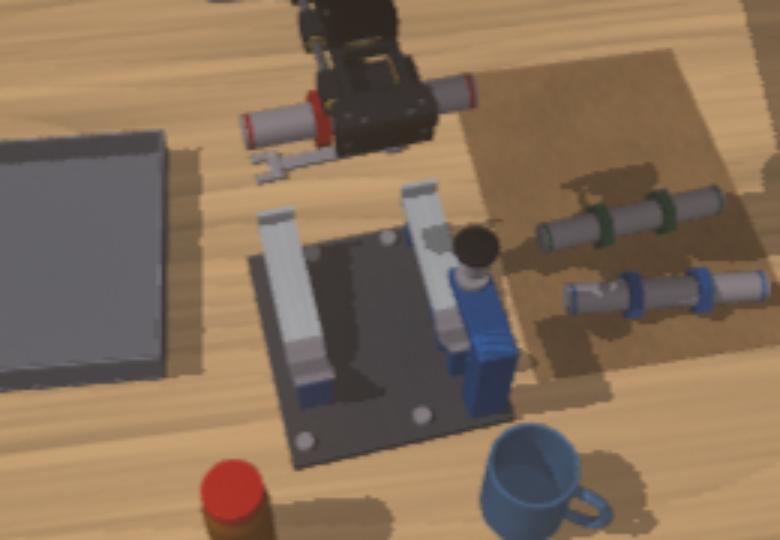

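View pics/w3.png

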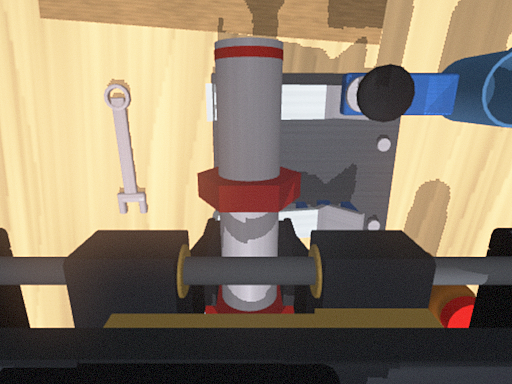

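>>> {"name": "jog_arm", "arguments": {
  "increments": [
    {"x": 0.001,"y": 0.003,"z": 0.05,"rx": 0,"ry": 0.003,"rz": 0,"hand": 0.02},
    {"x": 0.001,"y": 0.003,"z": 0.1,"rx": 0,"ry": 0.003,"rz": 0,"hand": 0.02},
    {"x": 0.001,"y": 0.003,"z": 0.14,"rx": 0,"ry": 0.003,"rz": 0,"hand": 0.02},
    {"x": 0.001,"y": 0.003,"z": 0.16,"rx": 0,"ry": 0.003,"rz": 0,"hand": 0.02},
    {"x": 0.001,"y": 0.003,"z": 0.168,"rx": 0,"ry": 0.003,"rz": 0,"hand": 0.02},
    {"x": 0.001,"y": 0.003,"z": 0.172,"rx": 0,"ry": 0.003,"rz": 0,"hand": 0.02},
    {"x": 0.001,"y": 0.003,"z": 0.172,"rx": 0,"ry": 0.003,"rz": 0,"hand": 0.02}
  ]
}}

```text
t: 7.15
tool_pos: [0.5379, 0.0101, 0.0891]
eef_rot: [-180.0, -0.2, 5.7]
wrist_force: [0.2, -0.4, -3.3]
finger_gap: 0.334
```

```bash
python3 - <<'E'
from h import *
s=go(press(-.1,0),.0845,PY)
p,d,P=cloud("wrist");cv2.imwrite('pics/w4.png',p)
E
```

```text
d [-0.0016 -0.0027  0.0046] r [-0.0003 -0.0039  0.0009] | at [0.5379 0.0101 0.0891] [-180.    -0.2    5.7] gap 29.0 F [ 0.2 -0.4 -3.3] t 7.15
```

View pics/w4.png

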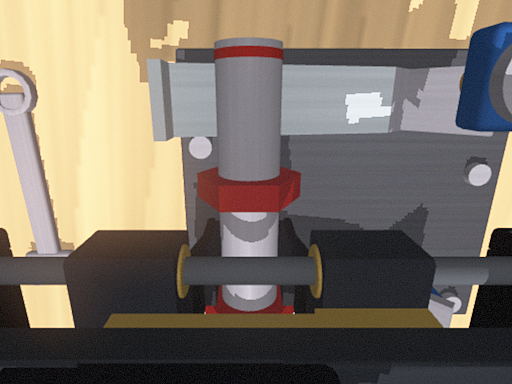

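>>> {"name": "jog_arm", "arguments": {
  "increments": [
    {"x": 0,"y": 0,"z": 0.002,"rx": 0,"ry": 0,"rz": 0,"hand": 0.02},
    {"x": 0,"y": 0,"z": 0.0035,"rx": 0,"ry": 0,"rz": 0,"hand": 0.02},
    {"x": 0,"y": 0,"z": 0.0035,"rx": 0,"ry": 0,"rz": 0,"hand": 0.02}
  ]
}}

```text
t: 7.58
tool_pos: [0.5375, 0.0099, 0.085]
eef_rot: [-180.0, -0.2, 5.7]
wrist_force: [-0.6, 0.5, -3.9]
finger_gap: 0.332
```

>>> {"name": "jog_arm", "arguments": {
  "increments": [
    {"x": 0,"y": 0,"z": 0.001,"rx": 0,"ry": 0,"rz": 0,"hand": 0.02},
    {"x": 0,"y": 0,"z": 0.002,"rx": 0,"ry": 0,"rz": 0,"hand": 0.02},
    {"x": 0,"y": 0,"z": 0.002,"rx": 0,"ry": 0,"rz": 0,"hand": 0.02}
  ]
}}

```text
t: 7.95
tool_pos: [0.5378, 0.0099, 0.0838]
eef_rot: [-180.0, -0.2, 5.7]
wrist_force: [-3.4, -0.4, 6.3]
finger_gap: 0.334
```

>>> {"name": "jog_arm", "arguments": {
  "increments": [
    {"x": 0,"y": 0,"z": -0.0005,"rx": 0,"ry": 0,"rz": 0,"hand": 0.05},
    {"x": 0,"y": 0,"z": -0.0005,"rx": 0,"ry": 0,"rz": 0,"hand": 0.05},
    {"x": 0,"y": 0,"z": -0.0005,"rx": 0,"ry": 0,"rz": 0,"hand": 0.05},
    {"x": 0,"y": 0,"z": -0.0005,"rx": 0,"ry": 0,"rz": 0,"hand": 0.05},
    {"x": 0,"y": 0,"z": -0.05,"rx": 0,"ry": 0,"rz": 0,"hand": 0.05},
    {"x": 0,"y": 0,"z": -0.1,"rx": 0,"ry": 0,"rz": 0,"hand": 0.05},
    {"x": 0,"y": 0,"z": -0.16,"rx": 0,"ry": 0,"rz": 0,"hand": 0.0},
    {"x": 0,"y": 0,"z": -0.165,"rx": 0,"ry": 0,"rz": 0,"hand": 0.0},
    {"x": 0,"y": 0,"z": -0.165,"rx": 0,"ry": 0,"rz": 0,"hand": 0.0},
    {"x": 0,"y": 0,"z": -0.165,"rx": 0,"ry": 0,"rz": 0,"hand": 0.0}
  ]
}}

```text
t: 9.2
tool_pos: [0.5363, 0.0098, 0.2465]
eef_rot: [180.0, -0.0, 5.7]
wrist_force: [0.1, -0.0, 0.2]
finger_gap: 0.208
```

```bash
python3 - <<'E'
from h import *
s=go(press(.0,.08),.245,PY)
go(press(.0,.08),.200,PY,s)
p,d,P=cloud("scene");W=world(d,P)
cv2.imwrite('pics/s3.png',cv2.resize(p[120:300,140:400],None,fx=3,fy=3))
p,d,P=cloud("wrist");cv2.imwrite('pics/w5.png',p)
E
```

```text
d [ 0.1    -0.0828  0.0016] r [ 0.0003 -0.0006  0.0006] | at [0.5363 0.0098 0.2465] [180.   -0.    5.7] gap 18.1 F [ 0.1 -0.   0.2] t 9.2
d [ 0.    -0.     0.045] r [0. 0. 0.] | at [0.5363 0.0098 0.2465] [180.   -0.    5.7] gap 18.1 F [ 0.1 -0.   0.2] t 9.2
```

View pics/s3.png

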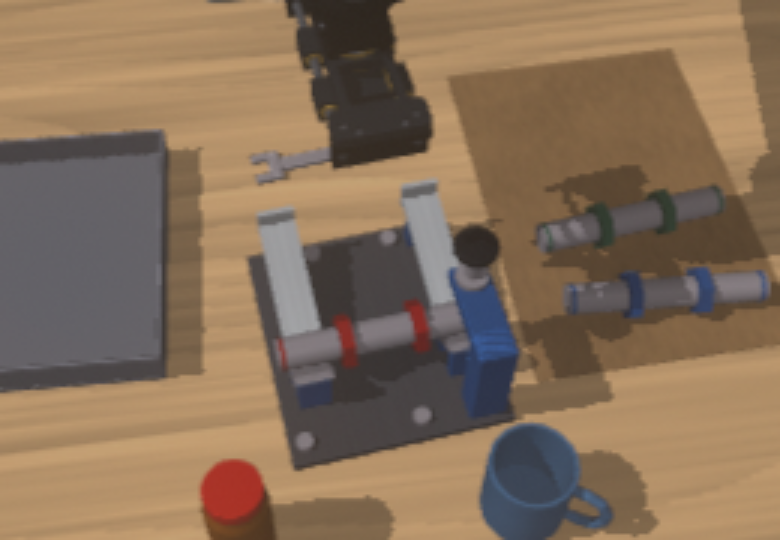

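View pics/w5.png

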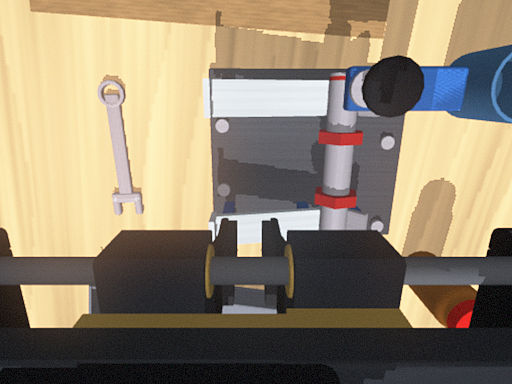

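>>> {"name": "jog_arm", "arguments": {
  "increments": [
    {"x": 0.05,"y": -0.041,"z": 0.001,"rx": 0,"ry": 0,"rz": 0,"hand": 0.0},
    {"x": 0.1,"y": -0.083,"z": 0.001,"rx": 0,"ry": 0,"rz": 0,"hand": 0.0},
    {"x": 0.1,"y": -0.083,"z": 0.001,"rx": 0,"ry": 0,"rz": 0,"hand": 0.0},
    {"x": 0.1,"y": -0.083,"z": 0.03,"rx": 0,"ry": 0,"rz": 0,"hand": 0.0},
    {"x": 0.1,"y": -0.083,"z": 0.045,"rx": 0,"ry": 0,"rz": 0,"hand": 0.0},
    {"x": 0.1,"y": -0.083,"z": 0.055,"rx": 0,"ry": 0,"rz": 0,"hand": 0.0},
    {"x": 0.1,"y": -0.083,"z": 0.065,"rx": 0,"ry": 0,"rz": 0,"hand": 0.0},
    {"x": 0.1,"y": -0.083,"z": 0.072,"rx": 0,"ry": 0,"rz": 0,"hand": 0.0},
    {"x": 0.1,"y": -0.083,"z": 0.077,"rx": 0,"ry": 0,"rz": 0,"hand": 0.0},
    {"x": 0.1,"y": -0.083,"z": 0.078,"rx": 0,"ry": 0,"rz": 0,"hand": 0.0}
  ]
}}

```text
t: 10.55
tool_pos: [0.6285, 0.102, 0.1706]
eef_rot: [180.0, -0.2, 5.7]
wrist_force: [-5.6, -2.4, 8.6]
finger_gap: 0.01
```

```bash
python3 - <<'E'
from h import *
s=go(press(.0,.08),.164,PY)
E
```

```text
d [-0.0009 -0.0003  0.0066] r [ 0.0001 -0.0031  0.0001] | at [0.6285 0.102  0.1706] [180.   -0.2   5.7] gap 0.8 F [-5.6 -2.4  8.6] t 10.55
```

>>> {"name": "jog_arm", "arguments": {
  "increments": [
    {"x": 0,"y": 0,"z": 0.003,"rx": 0,"ry": 0,"rz": 0,"hand": 0.0},
    {"x": 0,"y": 0,"z": 0.005,"rx": 0,"ry": 0,"rz": 0,"hand": 0.0},
    {"x": 0,"y": 0,"z": 0.006,"rx": 0,"ry": 0,"rz": 0,"hand": 0.0},
    {"x": 0,"y": 0,"z": 0.006,"rx": 0,"ry": 0,"rz": 0,"hand": 0.0}
  ]
}}

```text
t: 11.05
tool_pos: [0.6285, 0.102, 0.1655]
eef_rot: [-180.0, -0.2, 5.7]
wrist_force: [-7.7, -3.1, 11.2]
finger_gap: 0.004
```

>>> {"name": "jog_arm", "arguments": {
  "increments": [
    {"x": 0,"y": 0,"z": 0.001,"rx": 0,"ry": 0,"rz": 0,"hand": 0.0},
    {"x": 0,"y": 0,"z": 0.002,"rx": 0,"ry": 0,"rz": 0,"hand": 0.0},
    {"x": 0,"y": 0,"z": 0.003,"rx": 0,"ry": 0,"rz": 0,"hand": 0.0},
    {"x": 0,"y": 0,"z": 0.003,"rx": 0,"ry": 0,"rz": 0,"hand": 0.0}
  ]
}}

```text
t: 11.55
tool_pos: [0.6286, 0.102, 0.1652]
eef_rot: [-179.9, -0.2, 5.7]
wrist_force: [-17.9, -3.0, 33.2]
finger_gap: 0.006
```

>>> {"name": "jog_arm", "arguments": {
  "increments": [
    {"x": 0,"y": 0,"z": -0.02,"rx": 0,"ry": 0,"rz": 0,"hand": 0.0},
    {"x": 0,"y": 0,"z": -0.06,"rx": 0,"ry": 0,"rz": 0,"hand": 0.0},
    {"x": 0,"y": 0,"z": -0.09,"rx": 0,"ry": 0,"rz": 0,"hand": 0.07},
    {"x": 0,"y": 0.04,"z": -0.09,"rx": 0,"ry": 0,"rz": 0,"hand": 0.07},
    {"x": 0,"y": 0.08,"z": -0.09,"rx": 0,"ry": 0,"rz": 0,"hand": 0.07},
    {"x": 0,"y": 0.08,"z": -0.09,"rx": 0,"ry": 0,"rz": 0,"hand": 0.07},
    {"x": 0,"y": 0.08,"z": -0.09,"rx": 0,"ry": 0,"rz": 0,"hand": 0.07}
  ]
}}

```text
t: 12.42
tool_pos: [0.6364, 0.0236, 0.2512]
eef_rot: [-180.0, -0.2, 5.8]
wrist_force: [0.3, 1.0, 0.5]
finger_gap: 0.489
```

```bash
python3 - <<'E'
from h import *
s=go(press(.0,.0),.060,PY)
p,d,P=cloud("scene");W=world(d,P)
cv2.imwrite('pics/s4.png',cv2.resize(p[120:300,140:400],None,fx=3,fy=3))
p,d,P=cloud("wrist");cv2.imwrite('pics/w6.png',p)
E
```

```text
d [-0.0016  0.0011  0.1911] r [-0.0008 -0.0034  0.001 ] | at [0.6364 0.0236 0.2512] [-180.    -0.2    5.8] gap 42.6 F [0.3 1.  0.5] t 12.43
```

View pics/w6.png

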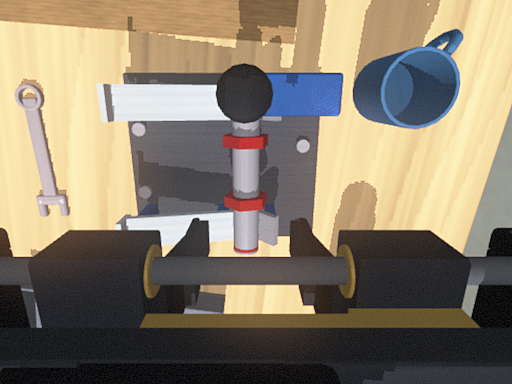

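>>> {"name": "jog_arm", "arguments": {
  "increments": [
    {"x": -0.001,"y": 0.001,"z": 0.05,"rx": 0,"ry": -0.003,"rz": 0,"hand": 0.07},
    {"x": -0.001,"y": 0.001,"z": 0.1,"rx": 0,"ry": -0.003,"rz": 0,"hand": 0.07},
    {"x": -0.001,"y": 0.001,"z": 0.15,"rx": 0,"ry": -0.003,"rz": 0,"hand": 0.07},
    {"x": -0.001,"y": 0.001,"z": 0.18,"rx": 0,"ry": -0.003,"rz": 0,"hand": 0.07},
    {"x": -0.001,"y": 0.001,"z": 0.191,"rx": 0,"ry": -0.003,"rz": 0,"hand": 0.07},
    {"x": -0.001,"y": 0.001,"z": 0.191,"rx": 0,"ry": -0.003,"rz": 0,"hand": 0.02},
    {"x": -0.001,"y": 0.001,"z": 0.191,"rx": 0,"ry": -0.003,"rz": 0,"hand": 0.02},
    {"x": -0.001,"y": 0.001,"z": 0.191,"rx": 0,"ry": -0.003,"rz": 0,"hand": 0.02},
    {"x": -0.001,"y": 0.001,"z": 0.191,"rx": 0,"ry": -0.003,"rz": 0,"hand": 0.02},
    {"x": -0.001,"y": 0.001,"z": 0.191,"rx": 0,"ry": -0.003,"rz": 0,"hand": 0.02}
  ]
}}

```text
t: 13.78
tool_pos: [0.6334, 0.0214, 0.0603]
eef_rot: [-179.9, 0.3, 5.7]
wrist_force: [-9.1, 0.1, 12.4]
finger_gap: 0.333
```

```bash
python3 - <<'E'
from h import *
s=manip.read_state()
a=s['tool_pos']
go(press(-.11,0),a[2]+.04,PY)
p,d,P=cloud("wrist");cv2.imwrite('pics/w7.png',p)
E
```

```text
d [-0.108  -0.001  -0.0394] r [-0.0009  0.0059  0.0002] | at [0.6334 0.0214 0.0603] [-179.9    0.3    5.7] gap 28.9 F [-9.1  0.1 12.4] t 13.78
```

View pics/w7.png

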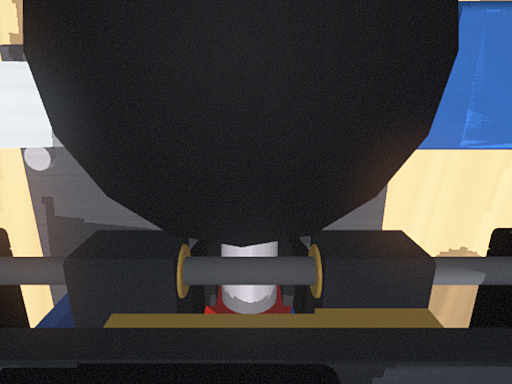

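>>> {"name": "jog_arm", "arguments": {
  "increments": [
    {"x": 0,"y": 0,"z": -0.007,"rx": 0,"ry": 0,"rz": 0,"hand": 0.02},
    {"x": 0,"y": 0,"z": -0.015,"rx": 0,"ry": 0,"rz": 0,"hand": 0.02},
    {"x": 0,"y": 0,"z": -0.015,"rx": 0,"ry": 0,"rz": 0,"hand": 0.02},
    {"x": -0.03,"y": 0,"z": -0.023,"rx": 0,"ry": 0,"rz": 0,"hand": 0.02},
    {"x": -0.06,"y": 0,"z": -0.031,"rx": 0,"ry": 0,"rz": 0,"hand": 0.02},
    {"x": -0.09,"y": 0,"z": -0.039,"rx": 0,"ry": 0,"rz": 0,"hand": 0.02},
    {"x": -0.095,"y": 0,"z": -0.045,"rx": 0,"ry": 0,"rz": 0,"hand": 0.02},
    {"x": -0.095,"y": 0,"z": -0.1,"rx": 0,"ry": 0,"rz": 0,"hand": 0.02},
    {"x": -0.095,"y": 0,"z": -0.16,"rx": 0,"ry": 0,"rz": 0,"hand": 0.02},
    {"x": -0.095,"y": 0,"z": -0.16,"rx": 0,"ry": 0,"rz": 0,"hand": 0.02}
  ]
}}

```text
t: 15.08
tool_pos: [0.5444, 0.0123, 0.2251]
eef_rot: [-179.9, -0.5, 5.7]
wrist_force: [0.9, -0.1, -4.7]
finger_gap: 0.33
```

```bash
python3 - <<'E'
from h import *
s=go(tray(-.09,0),.20,TY)
go(tray(-.09,0),.035,TY,s)
E
```

```text
d [-0.1848  0.2865  0.0231] r [-0.0019 -0.0089  0.1451] | at [0.5444 0.0123 0.2251] [-179.9   -0.5    5.7] gap 28.7 F [ 0.9 -0.1 -4.7] t 15.07
d [-0.    -0.     0.165] r [0. 0. 0.] | at [0.5444 0.0123 0.2251] [-179.9   -0.5    5.7] gap 28.7 F [ 0.9 -0.1 -4.7] t 15.07
```

>>> {"name": "jog_arm", "arguments": {
  "increments": [
    {"x": -0.03,"y": 0.046,"z": 0.01,"rx": -0.002,"ry": -0.009,"rz": 0.04,"hand": 0.02},
    {"x": -0.06,"y": 0.092,"z": 0.02,"rx": -0.002,"ry": -0.009,"rz": 0.08,"hand": 0.02},
    {"x": -0.09,"y": 0.138,"z": 0.023,"rx": -0.002,"ry": -0.009,"rz": 0.12,"hand": 0.02},
    {"x": -0.12,"y": 0.184,"z": 0.023,"rx": -0.002,"ry": -0.009,"rz": 0.145,"hand": 0.02},
    {"x": -0.15,"y": 0.23,"z": 0.023,"rx": -0.002,"ry": -0.009,"rz": 0.145,"hand": 0.02},
    {"x": -0.175,"y": 0.27,"z": 0.023,"rx": -0.002,"ry": -0.009,"rz": 0.145,"hand": 0.02},
    {"x": -0.185,"y": 0.286,"z": 0.023,"rx": -0.002,"ry": -0.009,"rz": 0.145,"hand": 0.02},
    {"x": -0.185,"y": 0.286,"z": 0.023,"rx": -0.002,"ry": -0.009,"rz": 0.145,"hand": 0.02},
    {"x": -0.185,"y": 0.286,"z": 0.023,"rx": -0.002,"ry": -0.009,"rz": 0.145,"hand": 0.02}
  ]
}}

```text
t: 16.2
tool_pos: [0.3862, -0.2899, 0.1967]
eef_rot: [179.9, 0.6, -2.5]
wrist_force: [-0.2, -0.6, -4.6]
finger_gap: 0.327
```

```bash
python3 - <<'E'
from h import *
s=go(tray(-.09,0),.06,TY)
go(tray(-.09,0),.031,TY)
p,d,P=cloud("wrist");cv2.imwrite('pics/w8.png',p)
p,d,P=cloud("top");cv2.imwrite('pics/t8.png',p);W=world(d,P)
for o in axles(p,W): print(o)
E
```

```text
d [0.0045 0.0008 0.1367] r [0.0023 0.0096 0.0012] | at [ 0.3862 -0.2899  0.1967] [179.9   0.6  -2.5] gap 28.4 F [-0.2 -0.6 -4.6] t 16.2
d [0.0047 0.0007 0.1657] r [0.0023 0.0096 0.0012] | at [ 0.3862 -0.2899  0.1967] [179.9   0.6  -2.5] gap 28.4 F [-0.2 -0.6 -4.6] t 16.2
(array([111., 165.,  73.]), array([0.6094, 0.3048]), np.float64(86.8), 'len', np.float64(0.197), 'w', np.float64(0.049), 'zmax', np.float64(0.044), np.int32(857))
(array([ 78., 140.,  36.]), array([0.518 , 0.2959]), np.float64(97.0), 'len', np.float64(0.196), 'w', np.float64(0.051), 'zmax', np.float64(0.043), np.int32(862))
```

View pics/w8.png

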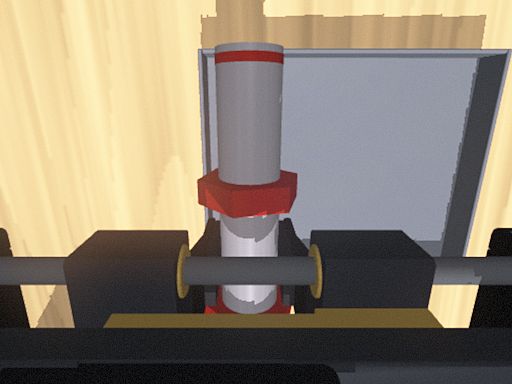

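View pics/t8.png

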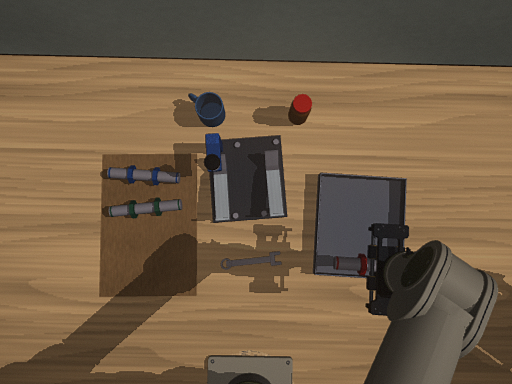

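>>> {"name": "jog_arm", "arguments": {
  "increments": [
    {"x": 0.007,"y": 0.001,"z": 0.04,"rx": 0.002,"ry": 0.008,"rz": 0,"hand": 0.02},
    {"x": 0.008,"y": 0.001,"z": 0.08,"rx": 0.002,"ry": 0.008,"rz": 0,"hand": 0.02},
    {"x": 0.008,"y": 0.001,"z": 0.12,"rx": 0.002,"ry": 0.008,"rz": 0,"hand": 0.02},
    {"x": 0.008,"y": 0.001,"z": 0.145,"rx": 0.002,"ry": 0.008,"rz": 0,"hand": 0.02},
    {"x": 0.008,"y": 0.001,"z": 0.155,"rx": 0.002,"ry": 0.008,"rz": 0,"hand": 0.02},
    {"x": 0.008,"y": 0.001,"z": 0.162,"rx": 0.002,"ry": 0.008,"rz": 0,"hand": 0.02},
    {"x": 0.008,"y": 0.001,"z": 0.162,"rx": 0.002,"ry": 0.008,"rz": 0,"hand": 0.02}
  ]
}}

```text
t: 17.18
tool_pos: [0.3928, -0.2925, 0.0356]
eef_rot: [180.0, 0.0, -2.6]
wrist_force: [-0.2, 0.1, -3.1]
finger_gap: 0.33
```

>>> {"name": "jog_arm", "arguments": {
  "increments": [
    {"x": 0,"y": 0,"z": 0.0015,"rx": 0,"ry": 0,"rz": 0,"hand": 0.02},
    {"x": 0,"y": 0,"z": 0.003,"rx": 0,"ry": 0,"rz": 0,"hand": 0.02},
    {"x": 0,"y": 0,"z": 0.003,"rx": 0,"ry": 0,"rz": 0,"hand": 0.02}
  ]
}}

```text
t: 17.55
tool_pos: [0.393, -0.2928, 0.0334]
eef_rot: [180.0, -0.0, -2.6]
wrist_force: [-3.9, 3.0, 11.8]
finger_gap: 0.332
```

Contact. Open and rise.

>>> {"name": "jog_arm", "arguments": {
  "increments": [
    {"x": 0,"y": 0,"z": 0,"rx": 0,"ry": 0,"rz": 0,"hand": 0.046},
    {"x": 0,"y": 0,"z": 0,"rx": 0,"ry": 0,"rz": 0,"hand": 0.046},
    {"x": 0,"y": 0,"z": 0,"rx": 0,"ry": 0,"rz": 0,"hand": 0.046},
    {"x": 0,"y": 0,"z": 0,"rx": 0,"ry": 0,"rz": 0,"hand": 0.046},
    {"x": 0,"y": 0,"z": 0,"rx": 0,"ry": 0,"rz": 0,"hand": 0.046},
    {"x": 0,"y": 0,"z": -0.04,"rx": 0,"ry": 0,"rz": 0,"hand": 0.046},
    {"x": 0,"y": 0,"z": -0.1,"rx": 0,"ry": 0,"rz": 0,"hand": 0.046},
    {"x": 0,"y": 0,"z": -0.16,"rx": 0,"ry": 0,"rz": 0,"hand": 0.046},
    {"x": 0,"y": 0,"z": -0.22,"rx": 0,"ry": 0,"rz": 0,"hand": 0.087},
    {"x": 0,"y": 0,"z": -0.22,"rx": 0,"ry": 0,"rz": 0,"hand": 0.087}
  ]
}}

```text
t: 18.8
tool_pos: [0.3942, -0.2936, 0.2563]
eef_rot: [179.9, -0.4, -2.6]
wrist_force: [-0.2, -0.1, -0.0]
finger_gap: 0.673
```

```bash
python3 - <<'E'
from h import *
s=go((.611,.3065),.25,-3.2)
p,d,P=cloud("scene");W=world(d,P);cv2.imwrite('pics/s9.png',p)
for o in axles(p,W,zr=(0.018,.06)): print(o)
for o in axles(p,W,(.3,.65,-.42,-.17),(.026,.06)): print(o)
p,d,P=cloud("wrist");cv2.imwrite('pics/w9.png',p)
E
```

```text
d [ 0.1895 -0.6093  0.0067] r [ 0.0013 -0.0068  0.0108] | at [ 0.3942 -0.2936  0.2563] [179.9  -0.4  -2.6] gap 58.6 F [-0.2 -0.1 -0. ] t 18.8
(None, array([0.5208, 0.2995]), np.float64(96.6), 'len', np.float64(0.197), 'w', np.float64(0.052), 'zmax', np.float64(0.044), np.int32(650))
(array([111., 132., 115.]), array([0.6138, 0.3074]), np.float64(86.5), 'len', np.float64(0.197), 'w', np.float64(0.05), 'zmax', np.float64(0.044), np.int32(740))
(None, array([0.773 , 0.1452]), np.float64(46.4), 'len', np.float64(0.057), 'w', np.float64(0.018), 'zmax', np.float64(0.059), np.int32(158))
(None, array([ 0.48  , -0.2954]), np.float64(2.7), 'len', np.float64(0.302), 'w', np.float64(0.26), 'zmax', np.float64(0.041), np.int32(883))
(array([  2., 174., 120.]), array([ 0.3935, -0.2891]), np.float64(87.3), 'len', np.float64(0.195), 'w', np.float64(0.044), 'zmax', np.float64(0.048), np.int32(575))
```

View pics/s9.png

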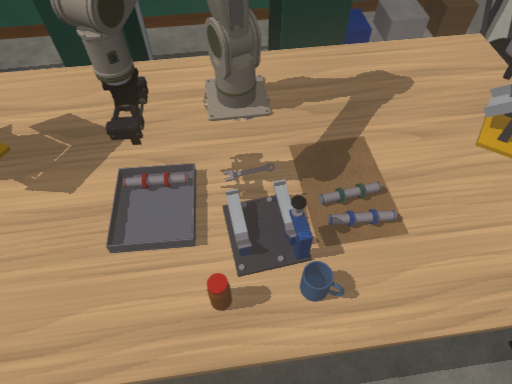

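View pics/w9.png

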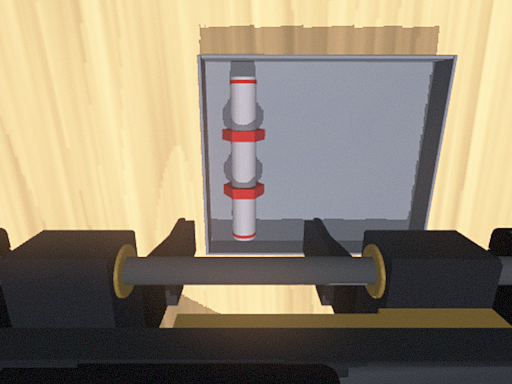

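>>> {"name": "jog_arm", "arguments": {
  "increments": [
    {"x": 0.018,"y": -0.058,"z": 0.006,"rx": 0,"ry": -0.007,"rz": 0.01,"hand": 0.087},
    {"x": 0.037,"y": -0.116,"z": 0.006,"rx": 0,"ry": -0.007,"rz": 0.01,"hand": 0.087},
    {"x": 0.055,"y": -0.174,"z": 0.006,"rx": 0,"ry": -0.007,"rz": 0.01,"hand": 0.087},
    {"x": 0.073,"y": -0.232,"z": 0.006,"rx": 0,"ry": -0.007,"rz": 0.01,"hand": 0.087},
    {"x": 0.091,"y": -0.29,"z": 0.006,"rx": 0,"ry": -0.007,"rz": 0.01,"hand": 0.087},
    {"x": 0.109,"y": -0.348,"z": 0.006,"rx": 0,"ry": -0.007,"rz": 0.01,"hand": 0.087},
    {"x": 0.127,"y": -0.406,"z": 0.006,"rx": 0,"ry": -0.007,"rz": 0.01,"hand": 0.087},
    {"x": 0.145,"y": -0.464,"z": 0.006,"rx": 0,"ry": -0.007,"rz": 0.01,"hand": 0.087},
    {"x": 0.164,"y": -0.522,"z": 0.006,"rx": 0,"ry": -0.007,"rz": 0.01,"hand": 0.087},
    {"x": 0.182,"y": -0.58,"z": 0.006,"rx": 0,"ry": -0.007,"rz": 0.01,"hand": 0.087}
  ]
}}

```text
t: 20.15
tool_pos: [0.6004, 0.2802, 0.2433]
eef_rot: [179.9, 0.6, -3.2]
wrist_force: [1.6, 0.3, 0.6]
finger_gap: 1.003
```

```bash
python3 - <<'E'
from h import *
s=go((.610,.3065),.20,-3.3)
go((.610,.3065),.028,-3.3)
p,d,P=cloud("wrist");cv2.imwrite('pics/w10.png',p);W=world(d,P)
for o in axles(p,W): print(o)
p,d,P=cloud("scene");W=world(d,P)
for o in axles(p,W): print(o)
E
```

```text
d [ 0.0086 -0.0268  0.0431] r [0.0023 0.0107 0.0022] | at [0.6004 0.2802 0.2433] [179.9   0.6  -3.2] gap 87.2 F [1.6 0.3 0.6] t 20.15
d [ 0.0104 -0.0272  0.2151] r [0.0023 0.0107 0.0022] | at [0.6004 0.2802 0.2433] [179.9   0.6  -3.2] gap 87.2 F [1.6 0.3 0.6] t 20.15
(array([110., 146., 174.]), array([0.6065, 0.3061]), np.float64(86.8), 'len', np.float64(0.196), 'w', np.float64(0.051), 'zmax', np.float64(0.045), np.int32(4827))
(None, array([0.517 , 0.2978]), np.float64(97.0), 'len', np.float64(0.196), 'w', np.float64(0.051), 'zmax', np.float64(0.045), np.int32(4786))
(None, array([0.7737, 0.1559]), np.float64(27.3), 'len', np.float64(0.031), 'w', np.float64(0.005), 'zmax', np.float64(0.042), np.int32(217))
(None, array([0.5225, 0.2926]), np.float64(96.3), 'len', np.float64(0.197), 'w', np.float64(0.051), 'zmax', np.float64(0.044), np.int32(580))
(array([111., 133., 113.]), array([0.6138, 0.3078]), np.float64(86.4), 'len', np.float64(0.196), 'w', np.float64(0.048), 'zmax', np.float64(0.044), np.int32(736))
```

View pics/w10.png

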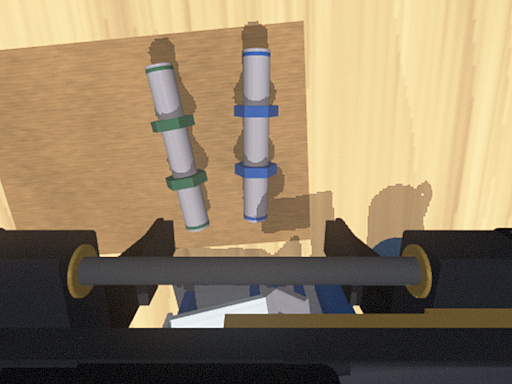

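>>> {"name": "jog_arm", "arguments": {
  "increments": [
    {"x": 0.01,"y": -0.027,"z": 0.043,"rx": 0.002,"ry": 0.01,"rz": 0.002,"hand": 0.087},
    {"x": 0.01,"y": -0.027,"z": 0.1,"rx": 0.002,"ry": 0.01,"rz": 0.002,"hand": 0.087},
    {"x": 0.01,"y": -0.027,"z": 0.15,"rx": 0.002,"ry": 0.01,"rz": 0.002,"hand": 0.087},
    {"x": 0.01,"y": -0.027,"z": 0.2,"rx": 0.002,"ry": 0.01,"rz": 0.002,"hand": 0.087},
    {"x": 0.01,"y": -0.027,"z": 0.215,"rx": 0.002,"ry": 0.01,"rz": 0.002,"hand": 0.087},
    {"x": 0.01,"y": -0.027,"z": 0.215,"rx": 0.002,"ry": 0.01,"rz": 0.002,"hand": 0.02},
    {"x": 0.01,"y": -0.027,"z": 0.215,"rx": 0.002,"ry": 0.01,"rz": 0.002,"hand": 0.02},
    {"x": 0.01,"y": -0.027,"z": 0.215,"rx": 0.002,"ry": 0.01,"rz": 0.002,"hand": 0.02},
    {"x": 0.01,"y": -0.027,"z": 0.215,"rx": 0.002,"ry": 0.01,"rz": 0.002,"hand": 0.02},
    {"x": 0.01,"y": -0.027,"z": 0.215,"rx": 0.002,"ry": 0.01,"rz": 0.002,"hand": 0.02}
  ]
}}

```text
t: 21.5
tool_pos: [0.6104, 0.3054, 0.0312]
eef_rot: [-179.9, -0.2, -3.3]
wrist_force: [-0.4, -0.2, -0.5]
finger_gap: 0.516
```

>>> {"name": "jog_arm", "arguments": {
  "increments": [
    {"x": 0,"y": 0,"z": 0,"rx": 0,"ry": 0,"rz": 0,"hand": 0.02},
    {"x": 0,"y": 0,"z": 0,"rx": 0,"ry": 0,"rz": 0,"hand": 0.02},
    {"x": 0,"y": 0,"z": 0,"rx": 0,"ry": 0,"rz": 0,"hand": 0.02},
    {"x": 0,"y": 0,"z": -0.03,"rx": 0,"ry": 0,"rz": 0,"hand": 0.02},
    {"x": 0,"y": 0,"z": -0.08,"rx": 0,"ry": 0,"rz": 0,"hand": 0.02},
    {"x": 0,"y": 0,"z": -0.13,"rx": 0,"ry": 0,"rz": 0,"hand": 0.02},
    {"x": 0,"y": 0,"z": -0.18,"rx": 0,"ry": 0,"rz": 0,"hand": 0.02},
    {"x": 0,"y": 0,"z": -0.23,"rx": 0,"ry": 0,"rz": 0,"hand": 0.02},
    {"x": 0,"y": 0,"z": -0.232,"rx": 0,"ry": 0,"rz": 0,"hand": 0.02}
  ]
}}

```text
t: 22.62
tool_pos: [0.6114, 0.305, 0.2665]
eef_rot: [-179.7, -0.4, -3.3]
wrist_force: [0.4, -0.2, -7.0]
finger_gap: 0.335
```

```bash
python3 - <<'E'
from h import *
s=go(press(-.1,0)+[0,-.003],.26,PY)
p,d,P=cloud("wrist");cv2.imwrite('pics/w11.png',p)
E
```

```text
d [-0.0583  0.2992  0.0046] r [-0.004  -0.0082 -0.157 ] | at [0.6114 0.305  0.2665] [-179.7   -0.4   -3.3] gap 29.2 F [ 0.4 -0.2 -7. ] t 22.62
```

View pics/w11.png

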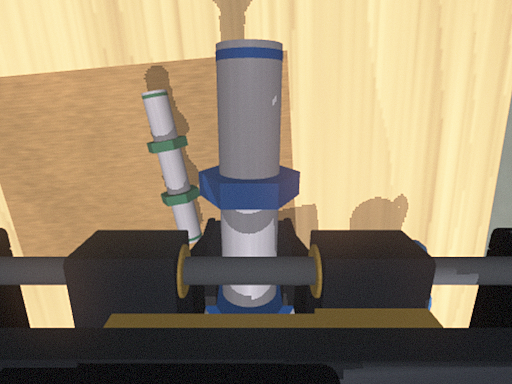

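>>> {"name": "jog_arm", "arguments": {
  "increments": [
    {"x": -0.03,"y": 0.04,"z": 0.004,"rx": -0.004,"ry": -0.008,"rz": -0.05,"hand": 0.02},
    {"x": -0.058,"y": 0.08,"z": 0.004,"rx": -0.004,"ry": -0.008,"rz": -0.1,"hand": 0.02},
    {"x": -0.058,"y": 0.13,"z": 0.004,"rx": -0.004,"ry": -0.008,"rz": -0.157,"hand": 0.02},
    {"x": -0.058,"y": 0.18,"z": 0.004,"rx": -0.004,"ry": -0.008,"rz": -0.157,"hand": 0.02},
    {"x": -0.058,"y": 0.23,"z": 0.004,"rx": -0.004,"ry": -0.008,"rz": -0.157,"hand": 0.02},
    {"x": -0.058,"y": 0.28,"z": 0.004,"rx": -0.004,"ry": -0.008,"rz": -0.157,"hand": 0.02},
    {"x": -0.058,"y": 0.299,"z": 0.004,"rx": -0.004,"ry": -0.008,"rz": -0.157,"hand": 0.02},
    {"x": -0.058,"y": 0.299,"z": 0.004,"rx": -0.004,"ry": -0.008,"rz": -0.157,"hand": 0.02},
    {"x": -0.058,"y": 0.299,"z": 0.004,"rx": -0.004,"ry": -0.008,"rz": -0.157,"hand": 0.02}
  ]
}}

```text
t: 23.8
tool_pos: [0.5344, 0.0112, 0.257]
eef_rot: [179.9, 0.4, 5.8]
wrist_force: [0.5, 0.1, -4.7]
finger_gap: 0.334
```

```bash
python3 - <<'E'
from h import *
s=go(press(-.1,0)+[0,-.003],.092,PY)
E
```

```text
d [0.0027 0.0014 0.165 ] r [0.0022 0.0076 0.0023] | at [0.5344 0.0112 0.257 ] [179.9   0.4   5.8] gap 29.1 F [ 0.5  0.1 -4.7] t 23.8
```

>>> {"name": "jog_arm", "arguments": {
  "increments": [
    {"x": 0.001,"y": 0.001,"z": 0.05,"rx": 0.001,"ry": 0.005,"rz": 0,"hand": 0.02},
    {"x": 0.001,"y": 0.001,"z": 0.1,"rx": 0.001,"ry": 0.005,"rz": 0,"hand": 0.02},
    {"x": 0.001,"y": 0.001,"z": 0.14,"rx": 0.001,"ry": 0.005,"rz": 0,"hand": 0.02},
    {"x": 0.001,"y": 0.001,"z": 0.155,"rx": 0.001,"ry": 0.005,"rz": 0,"hand": 0.02},
    {"x": 0.001,"y": 0.001,"z": 0.163,"rx": 0.001,"ry": 0.005,"rz": 0,"hand": 0.02},
    {"x": 0.001,"y": 0.001,"z": 0.163,"rx": 0.001,"ry": 0.005,"rz": 0,"hand": 0.02}
  ]
}}

```text
t: 24.55
tool_pos: [0.5355, 0.0087, 0.0958]
eef_rot: [179.9, -0.0, 5.8]
wrist_force: [0.4, -0.2, -5.4]
finger_gap: 0.336
```

```bash
python3 - <<'E'
from h import *
s=go(press(-.1,0)+[0,-.003],.086,PY)
p,d,P=cloud("wrist");cv2.imwrite('pics/w12.png',p)
E
```

```text
d [ 0.0006 -0.0009  0.0098] r [ 0.0012 -0.0001  0.0011] | at [0.5355 0.0087 0.0958] [179.9  -0.    5.8] gap 29.2 F [ 0.4 -0.2 -5.4] t 24.55
```

View pics/w12.png

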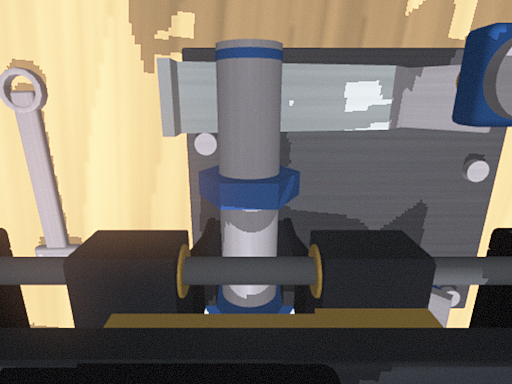

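>>> {"name": "jog_arm", "arguments": {
  "increments": [
    {"x": 0.001,"y": 0,"z": 0.004,"rx": 0.001,"ry": 0,"rz": 0,"hand": 0.02},
    {"x": 0.001,"y": 0,"z": 0.007,"rx": 0.001,"ry": 0,"rz": 0,"hand": 0.02},
    {"x": 0.001,"y": 0,"z": 0.008,"rx": 0.001,"ry": 0,"rz": 0,"hand": 0.02},
    {"x": 0.001,"y": 0,"z": 0.008,"rx": 0.001,"ry": 0,"rz": 0,"hand": 0.02}
  ]
}}

```text
t: 25.1
tool_pos: [0.536, 0.0084, 0.0873]
eef_rot: [180.0, 0.0, 5.7]
wrist_force: [-0.1, 0.4, -2.3]
finger_gap: 0.335
```

>>> {"name": "jog_arm", "arguments": {
  "increments": [
    {"x": 0,"y": 0,"z": 0.001,"rx": 0,"ry": 0,"rz": 0,"hand": 0.02},
    {"x": 0,"y": 0,"z": 0.0015,"rx": 0,"ry": 0,"rz": 0,"hand": 0.02},
    {"x": 0,"y": 0,"z": 0.0015,"rx": 0,"ry": 0,"rz": 0,"hand": 0.02}
  ]
}}

```text
t: 25.48
tool_pos: [0.5364, 0.0084, 0.0871]
eef_rot: [-180.0, 0.0, 5.7]
wrist_force: [-6.7, -0.3, 13.6]
finger_gap: 0.331
```

Contact. Release and rise.

>>> {"name": "jog_arm", "arguments": {
  "increments": [
    {"x": 0,"y": 0,"z": -0.0005,"rx": 0,"ry": 0,"rz": 0,"hand": 0.05},
    {"x": 0,"y": 0,"z": -0.0005,"rx": 0,"ry": 0,"rz": 0,"hand": 0.05},
    {"x": 0,"y": 0,"z": -0.0005,"rx": 0,"ry": 0,"rz": 0,"hand": 0.05},
    {"x": 0,"y": 0,"z": -0.0005,"rx": 0,"ry": 0,"rz": 0,"hand": 0.05},
    {"x": 0,"y": 0,"z": -0.05,"rx": 0,"ry": 0,"rz": 0,"hand": 0.05},
    {"x": 0,"y": 0,"z": -0.1,"rx": 0,"ry": 0,"rz": 0,"hand": 0.05},
    {"x": 0,"y": 0,"z": -0.16,"rx": 0,"ry": 0,"rz": 0,"hand": 0.0},
    {"x": 0,"y": 0,"z": -0.162,"rx": 0,"ry": 0,"rz": 0,"hand": 0.0},
    {"x": 0,"y": 0,"z": -0.162,"rx": 0,"ry": 0,"rz": 0,"hand": 0.0},
    {"x": 0,"y": 0,"z": -0.162,"rx": 0,"ry": 0,"rz": 0,"hand": 0.0}
  ]
}}

```text
t: 26.72
tool_pos: [0.5353, 0.0085, 0.2461]
eef_rot: [180.0, 0.2, 5.7]
wrist_force: [-0.4, -0.2, 0.0]
finger_gap: 0.205
```

```bash
python3 - <<'E'
from h import *
s=go(press(.0,.08),.245,PY)
p,d,P=cloud("scene");W=world(d,P)
cv2.imwrite('pics/s13.png',cv2.resize(p[120:300,140:400],None,fx=3,fy=3))
E
```

```text
d [ 0.1011 -0.084   0.0007] r [0.0007 0.0034 0.0005] | at [0.5353 0.0085 0.2461] [180.    0.2   5.7] gap 17.9 F [-0.4 -0.2  0. ] t 26.73
```

View pics/s13.png

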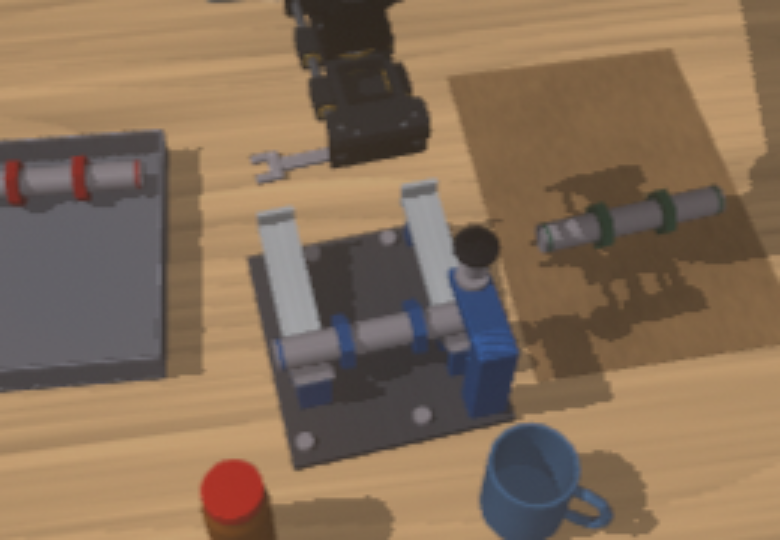

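Blue is seated in the vee (350,335 in the crop); press the plunger.

>>> {"name": "jog_arm", "arguments": {
  "increments": [
    {"x": 0.05,"y": -0.042,"z": 0.001,"rx": 0,"ry": 0.003,"rz": 0,"hand": 0.0},
    {"x": 0.101,"y": -0.084,"z": 0.001,"rx": 0,"ry": 0.003,"rz": 0,"hand": 0.0},
    {"x": 0.101,"y": -0.084,"z": 0.001,"rx": 0,"ry": 0.003,"rz": 0,"hand": 0.0},
    {"x": 0.101,"y": -0.084,"z": 0.03,"rx": 0,"ry": 0.003,"rz": 0,"hand": 0.0},
    {"x": 0.101,"y": -0.084,"z": 0.045,"rx": 0,"ry": 0.003,"rz": 0,"hand": 0.0},
    {"x": 0.101,"y": -0.084,"z": 0.055,"rx": 0,"ry": 0.003,"rz": 0,"hand": 0.0},
    {"x": 0.101,"y": -0.084,"z": 0.065,"rx": 0,"ry": 0.003,"rz": 0,"hand": 0.0},
    {"x": 0.101,"y": -0.084,"z": 0.072,"rx": 0,"ry": 0.003,"rz": 0,"hand": 0.0},
    {"x": 0.101,"y": -0.084,"z": 0.077,"rx": 0,"ry": 0.003,"rz": 0,"hand": 0.0},
    {"x": 0.101,"y": -0.084,"z": 0.078,"rx": 0,"ry": 0.003,"rz": 0,"hand": 0.0}
  ]
}}

```text
t: 28.02
tool_pos: [0.6281, 0.1017, 0.1699]
eef_rot: [180.0, -0.1, 5.7]
wrist_force: [-4.5, -2.9, 8.3]
finger_gap: 0.004
```

>>> {"name": "jog_arm", "arguments": {
  "increments": [
    {"x": 0,"y": 0,"z": 0.003,"rx": 0,"ry": 0,"rz": 0,"hand": 0.0},
    {"x": 0,"y": 0,"z": 0.005,"rx": 0,"ry": 0,"rz": 0,"hand": 0.0},
    {"x": 0,"y": 0,"z": 0.007,"rx": 0,"ry": 0,"rz": 0,"hand": 0.0},
    {"x": 0,"y": 0,"z": 0.008,"rx": 0,"ry": 0,"rz": 0,"hand": 0.0},
    {"x": 0,"y": 0,"z": 0.009,"rx": 0,"ry": 0,"rz": 0,"hand": 0.0},
    {"x": 0,"y": 0,"z": 0.009,"rx": 0,"ry": 0,"rz": 0,"hand": 0.0},
    {"x": 0,"y": 0,"z": 0.009,"rx": 0,"ry": 0,"rz": 0,"hand": 0.0}
  ]
}}

```text
t: 28.9
tool_pos: [0.6283, 0.1017, 0.1652]
eef_rot: [-179.9, -0.2, 5.7]
wrist_force: [-20.3, -3.5, 40.8]
finger_gap: 0.005
```

At the stop again (z 0.165, force jump). Release and go over the axle.

>>> {"name": "jog_arm", "arguments": {
  "increments": [
    {"x": 0,"y": 0,"z": -0.02,"rx": 0,"ry": 0,"rz": 0,"hand": 0.0},
    {"x": 0,"y": 0,"z": -0.06,"rx": 0,"ry": 0,"rz": 0,"hand": 0.0},
    {"x": 0,"y": 0,"z": -0.09,"rx": 0,"ry": 0,"rz": 0,"hand": 0.07},
    {"x": 0,"y": 0.04,"z": -0.09,"rx": 0,"ry": 0,"rz": 0,"hand": 0.07},
    {"x": 0,"y": 0.08,"z": -0.09,"rx": 0,"ry": 0,"rz": 0,"hand": 0.07},
    {"x": 0,"y": 0.08,"z": -0.09,"rx": 0,"ry": 0,"rz": 0,"hand": 0.07},
    {"x": 0,"y": 0.08,"z": -0.09,"rx": 0,"ry": 0,"rz": 0,"hand": 0.07}
  ]
}}

```text
t: 29.78
tool_pos: [0.6361, 0.0234, 0.2504]
eef_rot: [-180.0, -0.1, 5.8]
wrist_force: [-0.0, 1.2, -0.4]
finger_gap: 0.495
```

```bash
python3 - <<'E'
from h import *
s=go(press(-.001,.0),.060,PY)
p,d,P=cloud("wrist");cv2.imwrite('pics/w14.png',p)
E
```

```text
d [-0.0021  0.0008  0.1904] r [-0.0004 -0.0024  0.001 ] | at [0.6361 0.0234 0.2504] [-1.8e+02 -1.0e-01  5.8e+00] gap 43.0 F [-0.   1.2 -0.4] t 29.77
```

View pics/w14.png

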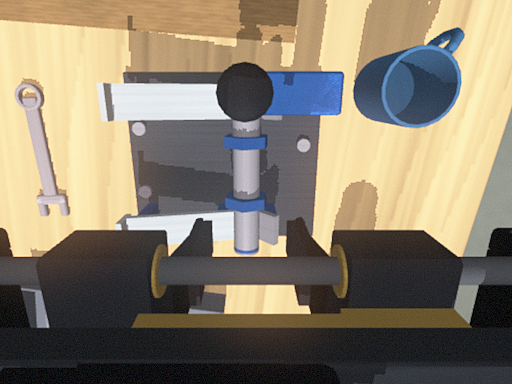

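>>> {"name": "jog_arm", "arguments": {
  "increments": [
    {"x": -0.002,"y": 0.001,"z": 0.05,"rx": 0,"ry": -0.003,"rz": 0,"hand": 0.07},
    {"x": -0.002,"y": 0.001,"z": 0.1,"rx": 0,"ry": -0.003,"rz": 0,"hand": 0.07},
    {"x": -0.002,"y": 0.001,"z": 0.15,"rx": 0,"ry": -0.003,"rz": 0,"hand": 0.07},
    {"x": -0.002,"y": 0.001,"z": 0.18,"rx": 0,"ry": -0.003,"rz": 0,"hand": 0.07},
    {"x": -0.002,"y": 0.001,"z": 0.19,"rx": 0,"ry": -0.003,"rz": 0,"hand": 0.07},
    {"x": -0.002,"y": 0.001,"z": 0.19,"rx": 0,"ry": -0.003,"rz": 0,"hand": 0.02},
    {"x": -0.002,"y": 0.001,"z": 0.19,"rx": 0,"ry": -0.003,"rz": 0,"hand": 0.02},
    {"x": -0.002,"y": 0.001,"z": 0.19,"rx": 0,"ry": -0.003,"rz": 0,"hand": 0.02},
    {"x": -0.002,"y": 0.001,"z": 0.19,"rx": 0,"ry": -0.003,"rz": 0,"hand": 0.02},
    {"x": -0.002,"y": 0.001,"z": 0.19,"rx": 0,"ry": -0.003,"rz": 0,"hand": 0.02}
  ]
}}

```text
t: 31.08
tool_pos: [0.6333, 0.0212, 0.0607]
eef_rot: [-180.0, 0.2, 5.7]
wrist_force: [-0.4, 0.3, 6.2]
finger_gap: 0.332
```

>>> {"name": "jog_arm", "arguments": {
  "increments": [
    {"x": 0,"y": 0,"z": -0.007,"rx": 0,"ry": 0,"rz": 0,"hand": 0.02},
    {"x": 0,"y": 0,"z": -0.015,"rx": 0,"ry": 0,"rz": 0,"hand": 0.02},
    {"x": 0,"y": 0,"z": -0.015,"rx": 0,"ry": 0,"rz": 0,"hand": 0.02},
    {"x": -0.03,"y": 0,"z": -0.023,"rx": 0,"ry": 0,"rz": 0,"hand": 0.02},
    {"x": -0.06,"y": 0,"z": -0.031,"rx": 0,"ry": 0,"rz": 0,"hand": 0.02},
    {"x": -0.09,"y": 0,"z": -0.039,"rx": 0,"ry": 0,"rz": 0,"hand": 0.02},
    {"x": -0.095,"y": 0,"z": -0.045,"rx": 0,"ry": 0,"rz": 0,"hand": 0.02},
    {"x": -0.095,"y": 0,"z": -0.1,"rx": 0,"ry": 0,"rz": 0,"hand": 0.02},
    {"x": -0.095,"y": 0,"z": -0.16,"rx": 0,"ry": 0,"rz": 0,"hand": 0.02},
    {"x": -0.095,"y": 0,"z": -0.16,"rx": 0,"ry": 0,"rz": 0,"hand": 0.02}
  ]
}}

```text
t: 32.33
tool_pos: [0.5431, 0.0119, 0.2254]
eef_rot: [-179.9, -0.5, 5.7]
wrist_force: [0.2, -0.2, -6.2]
finger_gap: 0.332
```

```bash
python3 - <<'E'
from h import *
s=go(tray(.0,0),.20,TY)
E
```

```text
d [-0.0943  0.2992  0.0244] r [-0.0015 -0.0079  0.1451] | at [0.5431 0.0119 0.2254] [-179.9   -0.5    5.7] gap 28.9 F [ 0.2 -0.2 -6.2] t 32.33
```

>>> {"name": "jog_arm", "arguments": {
  "increments": [
    {"x": -0.016,"y": 0.05,"z": 0.01,"rx": 0,"ry": -0.008,"rz": 0.04,"hand": 0.02},
    {"x": -0.032,"y": 0.1,"z": 0.02,"rx": 0,"ry": -0.008,"rz": 0.08,"hand": 0.02},
    {"x": -0.048,"y": 0.15,"z": 0.024,"rx": 0,"ry": -0.008,"rz": 0.12,"hand": 0.02},
    {"x": -0.064,"y": 0.2,"z": 0.024,"rx": 0,"ry": -0.008,"rz": 0.145,"hand": 0.02},
    {"x": -0.08,"y": 0.25,"z": 0.024,"rx": 0,"ry": -0.008,"rz": 0.145,"hand": 0.02},
    {"x": -0.094,"y": 0.29,"z": 0.024,"rx": 0,"ry": -0.008,"rz": 0.145,"hand": 0.02},
    {"x": -0.094,"y": 0.299,"z": 0.024,"rx": 0,"ry": -0.008,"rz": 0.145,"hand": 0.02},
    {"x": -0.094,"y": 0.299,"z": 0.024,"rx": 0,"ry": -0.008,"rz": 0.145,"hand": 0.02},
    {"x": -0.094,"y": 0.299,"z": 0.024,"rx": 0,"ry": -0.008,"rz": 0.145,"hand": 0.02}
  ]
}}

```text
t: 33.45
tool_pos: [0.477, -0.2934, 0.1962]
eef_rot: [180.0, 0.5, -2.5]
wrist_force: [0.5, -0.1, -6.3]
finger_gap: 0.333
```

```bash
python3 - <<'E'
from h import *
s=go(tray(.0,0),.0355,TY)
p,d,P=cloud("wrist");cv2.imwrite('pics/w15.png',p)
E
```

```text
d [0.0039 0.0016 0.1606] r [0.0003 0.0095 0.0024] | at [ 0.477  -0.2934  0.1962] [180.    0.5  -2.5] gap 29.0 F [ 0.5 -0.1 -6.3] t 33.45
```

View pics/w15.png

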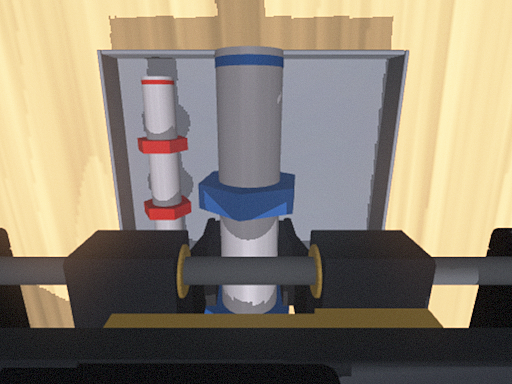

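>>> {"name": "jog_arm", "arguments": {
  "increments": [
    {"x": 0.003,"y": 0.001,"z": 0.04,"rx": 0,"ry": 0.008,"rz": 0,"hand": 0.02},
    {"x": 0.003,"y": 0.001,"z": 0.08,"rx": 0,"ry": 0.008,"rz": 0,"hand": 0.02},
    {"x": 0.003,"y": 0.001,"z": 0.12,"rx": 0,"ry": 0.008,"rz": 0,"hand": 0.02},
    {"x": 0.003,"y": 0.001,"z": 0.145,"rx": 0,"ry": 0.008,"rz": 0,"hand": 0.02},
    {"x": 0.003,"y": 0.001,"z": 0.155,"rx": 0,"ry": 0.008,"rz": 0,"hand": 0.02},
    {"x": 0.003,"y": 0.001,"z": 0.16,"rx": 0,"ry": 0.008,"rz": 0,"hand": 0.02},
    {"x": 0.003,"y": 0.001,"z": 0.162,"rx": 0,"ry": 0.008,"rz": 0,"hand": 0.02},
    {"x": 0.003,"y": 0.001,"z": 0.162,"rx": 0,"ry": 0.008,"rz": 0,"hand": 0.02}
  ]
}}

```text
t: 34.5
tool_pos: [0.4783, -0.2964, 0.0354]
eef_rot: [179.9, -0.0, -2.6]
wrist_force: [-0.6, -0.2, -5.1]
finger_gap: 0.332
```

>>> {"name": "jog_arm", "arguments": {
  "increments": [
    {"x": 0,"y": 0,"z": 0.0015,"rx": 0,"ry": 0,"rz": 0,"hand": 0.02},
    {"x": 0,"y": 0,"z": 0.003,"rx": 0,"ry": 0,"rz": 0,"hand": 0.02},
    {"x": 0,"y": 0,"z": 0.003,"rx": 0,"ry": 0,"rz": 0,"hand": 0.02}
  ]
}}

```text
t: 34.88
tool_pos: [0.4786, -0.2966, 0.0342]
eef_rot: [-180.0, -0.1, -2.6]
wrist_force: [-7.9, 6.1, 23.1]
finger_gap: 0.334
```

>>> {"name": "jog_arm", "arguments": {
  "increments": [
    {"x": 0,"y": 0,"z": 0,"rx": 0,"ry": 0,"rz": 0,"hand": 0.046},
    {"x": 0,"y": 0,"z": 0,"rx": 0,"ry": 0,"rz": 0,"hand": 0.046},
    {"x": 0,"y": 0,"z": 0,"rx": 0,"ry": 0,"rz": 0,"hand": 0.046},
    {"x": 0,"y": 0,"z": 0,"rx": 0,"ry": 0,"rz": 0,"hand": 0.046},
    {"x": 0,"y": 0,"z": 0,"rx": 0,"ry": 0,"rz": 0,"hand": 0.046},
    {"x": 0,"y": 0,"z": -0.04,"rx": 0,"ry": 0,"rz": 0,"hand": 0.046},
    {"x": 0,"y": 0,"z": -0.1,"rx": 0,"ry": 0,"rz": 0,"hand": 0.046},
    {"x": 0,"y": 0,"z": -0.16,"rx": 0,"ry": 0,"rz": 0,"hand": 0.046},
    {"x": 0,"y": 0,"z": -0.22,"rx": 0,"ry": 0,"rz": 0,"hand": 0.087},
    {"x": 0,"y": 0,"z": -0.22,"rx": 0,"ry": 0,"rz": 0,"hand": 0.087}
  ]
}}

```text
t: 36.12
tool_pos: [0.4799, -0.2974, 0.2566]
eef_rot: [179.8, -0.4, -2.6]
wrist_force: [0.8, 0.7, -0.6]
finger_gap: 0.673
```

```bash
python3 - <<'E'
from h import *
p,d,P=cloud("scene");W=world(d,P);cv2.imwrite('pics/s16.png',p)
for o in axles(p,W,zr=(0.018,.06)): print(o)
for o in axles(p,W,(.3,.65,-.42,-.17),(.026,.06)): print(o)
p,d,P=cloud("top");W=world(d,P)
for o in axles(p,W,zr=(0.018,.06)): print(o)
s=go((.520,.2965),.25,6.8)
E
```

```text
(None, array([0.5203, 0.2997]), np.float64(96.5), 'len', np.float64(0.197), 'w', np.float64(0.05), 'zmax', np.float64(0.044), np.int32(649))
(None, array([0.7732, 0.145 ]), np.float64(46.6), 'len', np.float64(0.057), 'w', np.float64(0.019), 'zmax', np.float64(0.058), np.int32(157))
(None, array([ 0.3423, -0.2591]), np.float64(87.2), 'len', np.float64(0.18), 'w', np.float64(0.01), 'zmax', np.float64(0.041), np.int32(184))
(None, array([ 0.5004, -0.3103]), np.float64(48.9), 'len', np.float64(0.362), 'w', np.float64(0.328), 'zmax', np.float64(0.041), np.int32(686))
(array([  2., 174., 121.]), array([ 0.3937, -0.2895]), np.float64(87.4), 'len', np.float64(0.197), 'w', np.float64(0.047), 'zmax', np.float64(0.047), np.int32(580))
(array([110., 135., 117.]), array([ 0.4753, -0.2943]), np.float64(87.3), 'len', np.float64(0.196), 'w', np.float64(0.048), 'zmax', np.float64(0.048), np.int32(649))
(array([ 73., 134.,  37.]), array([0.5179, 0.2959]), np.float64(97.0), 'len', np.float64(0.196), 'w', np.float64(0.05), 'zmax', np.float64(0.043), np.int32(859))
d [ 0.0151 -0.5937  0.0016] r [ 0.0009 -0.0006 -0.1633] | at [ 0.4784 -0.2959  0.2521] [180.   -0.   -2.6] gap 66.2 F [ 0.2 -0.6 -0.9] t 36.23
```

View pics/s16.png

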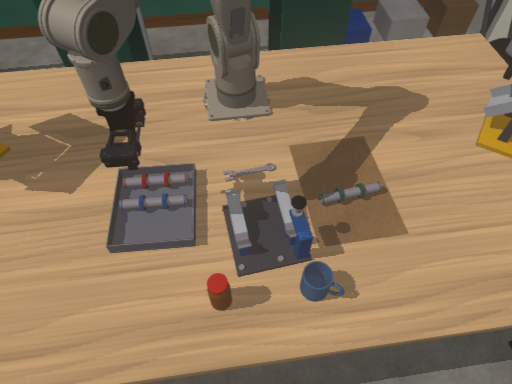

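Red and blue lie flat in the tray. Now green.

>>> {"name": "jog_arm", "arguments": {
  "increments": [
    {"x": 0.002,"y": -0.06,"z": 0,"rx": 0,"ry": 0,"rz": -0.02,"hand": 0.087},
    {"x": 0.003,"y": -0.12,"z": 0,"rx": 0,"ry": 0,"rz": -0.05,"hand": 0.087},
    {"x": 0.005,"y": -0.18,"z": 0,"rx": 0,"ry": 0,"rz": -0.08,"hand": 0.087},
    {"x": 0.006,"y": -0.24,"z": 0,"rx": 0,"ry": 0,"rz": -0.1,"hand": 0.087},
    {"x": 0.008,"y": -0.3,"z": 0,"rx": 0,"ry": 0,"rz": -0.13,"hand": 0.087},
    {"x": 0.01,"y": -0.36,"z": 0,"rx": 0,"ry": 0,"rz": -0.163,"hand": 0.087},
    {"x": 0.012,"y": -0.42,"z": 0,"rx": 0,"ry": 0,"rz": -0.163,"hand": 0.087},
    {"x": 0.013,"y": -0.48,"z": 0,"rx": 0,"ry": 0,"rz": -0.163,"hand": 0.087},
    {"x": 0.015,"y": -0.54,"z": 0,"rx": 0,"ry": 0,"rz": -0.163,"hand": 0.087},
    {"x": 0.015,"y": -0.575,"z": 0,"rx": 0,"ry": 0,"rz": -0.163,"hand": 0.087}
  ]
}}

```text
t: 37.48
tool_pos: [0.5175, 0.2811, 0.2488]
eef_rot: [179.9, 0.2, 7.0]
wrist_force: [0.7, 0.2, 0.3]
finger_gap: 1.004
```

```bash
python3 - <<'E'
from h import *
go((.519,.2975),.028,6.9)
p,d,P=cloud("wrist");cv2.imwrite('pics/w17.png',p);W=world(d,P)
for o in axles(p,W): print(o)
p,d,P=cloud("scene");W=world(d,P)
for o in axles(p,W): print(o)
E
```

```text
d [ 0.0044 -0.0165  0.2208] r [0.0018 0.004  0.001 ] | at [0.5175 0.2811 0.2488] [179.9   0.2   7. ] gap 87.3 F [0.7 0.2 0.3] t 37.48
(None, array([0.5152, 0.2973]), np.float64(96.9), 'len', np.float64(0.196), 'w', np.float64(0.051), 'zmax', np.float64(0.046), np.int32(4613))
(None, array([0.5222, 0.2998]), np.float64(96.6), 'len', np.float64(0.2), 'w', np.float64(0.048), 'zmax', np.float64(0.044), np.int32(645))
(None, array([0.7726, 0.1455]), np.float64(46.6), 'len', np.float64(0.057), 'w', np.float64(0.019), 'zmax', np.float64(0.059), np.int32(155))
```

View pics/w17.png

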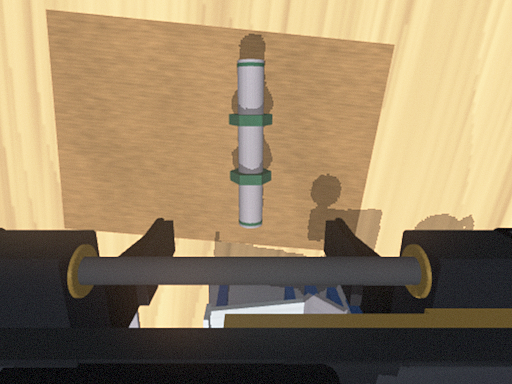

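>>> {"name": "jog_arm", "arguments": {
  "increments": [
    {"x": 0.003,"y": -0.0165,"z": 0.05,"rx": 0.002,"ry": 0.004,"rz": 0,"hand": 0.087},
    {"x": 0.003,"y": -0.0165,"z": 0.1,"rx": 0.002,"ry": 0.004,"rz": 0,"hand": 0.087},
    {"x": 0.003,"y": -0.0165,"z": 0.15,"rx": 0.002,"ry": 0.004,"rz": 0,"hand": 0.087},
    {"x": 0.003,"y": -0.0165,"z": 0.205,"rx": 0.002,"ry": 0.004,"rz": 0,"hand": 0.087},
    {"x": 0.003,"y": -0.0165,"z": 0.221,"rx": 0.002,"ry": 0.004,"rz": 0,"hand": 0.087},
    {"x": 0.003,"y": -0.0165,"z": 0.221,"rx": 0.002,"ry": 0.004,"rz": 0,"hand": 0.087},
    {"x": 0.003,"y": -0.0165,"z": 0.221,"rx": 0.002,"ry": 0.004,"rz": 0,"hand": 0.02},
    {"x": 0.003,"y": -0.0165,"z": 0.221,"rx": 0.002,"ry": 0.004,"rz": 0,"hand": 0.02},
    {"x": 0.003,"y": -0.0165,"z": 0.221,"rx": 0.002,"ry": 0.004,"rz": 0,"hand": 0.02},
    {"x": 0.003,"y": -0.0165,"z": 0.221,"rx": 0.002,"ry": 0.004,"rz": 0,"hand": 0.02}
  ]
}}

```text
t: 38.83
tool_pos: [0.5199, 0.2944, 0.0306]
eef_rot: [-179.9, -0.2, 6.8]
wrist_force: [0.7, -0.5, -0.3]
finger_gap: 0.629
```

>>> {"name": "jog_arm", "arguments": {
  "increments": [
    {"x": 0,"y": 0,"z": 0,"rx": 0,"ry": 0,"rz": 0,"hand": 0.02},
    {"x": 0,"y": 0,"z": 0,"rx": 0,"ry": 0,"rz": 0,"hand": 0.02},
    {"x": 0,"y": 0,"z": 0,"rx": 0,"ry": 0,"rz": 0,"hand": 0.02},
    {"x": 0,"y": 0,"z": 0,"rx": 0,"ry": 0,"rz": 0,"hand": 0.02},
    {"x": 0,"y": 0,"z": -0.03,"rx": 0,"ry": 0,"rz": 0,"hand": 0.02},
    {"x": 0,"y": 0,"z": -0.08,"rx": 0,"ry": 0,"rz": 0,"hand": 0.02},
    {"x": 0,"y": 0,"z": -0.13,"rx": 0,"ry": 0,"rz": 0,"hand": 0.02},
    {"x": 0,"y": 0,"z": -0.18,"rx": 0,"ry": 0,"rz": 0,"hand": 0.02},
    {"x": 0,"y": 0,"z": -0.23,"rx": 0,"ry": 0,"rz": 0,"hand": 0.02},
    {"x": 0,"y": 0,"z": -0.23,"rx": 0,"ry": 0,"rz": 0,"hand": 0.02}
  ]
}}

```text
t: 40.08
tool_pos: [0.5209, 0.2944, 0.2637]
eef_rot: [-179.8, -0.5, 6.7]
wrist_force: [0.3, 1.1, -5.0]
finger_gap: 0.333
```

```bash
python3 - <<'E'
from h import *
s=go(press(-.1,0)+[0,-.003],.26,PY)
p,d,P=cloud("wrist");cv2.imwrite('pics/w18.png',p)
E
```

```text
d [-0.0184  0.2846  0.0023] r [-0.0044 -0.0091  0.018 ] | at [0.5209 0.2944 0.2637] [-179.8   -0.5    6.7] gap 29.0 F [ 0.3  1.1 -5. ] t 40.08
```

View pics/w18.png

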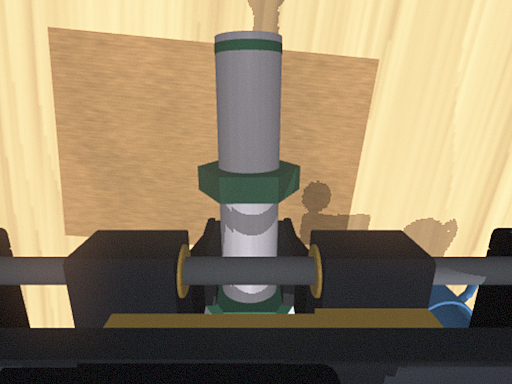

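>>> {"name": "jog_arm", "arguments": {
  "increments": [
    {"x": -0.004,"y": 0.05,"z": 0.002,"rx": -0.004,"ry": -0.009,"rz": 0.018,"hand": 0.02},
    {"x": -0.008,"y": 0.1,"z": 0.002,"rx": -0.004,"ry": -0.009,"rz": 0.018,"hand": 0.02},
    {"x": -0.012,"y": 0.15,"z": 0.002,"rx": -0.004,"ry": -0.009,"rz": 0.018,"hand": 0.02},
    {"x": -0.016,"y": 0.2,"z": 0.002,"rx": -0.004,"ry": -0.009,"rz": 0.018,"hand": 0.02},
    {"x": -0.018,"y": 0.25,"z": 0.002,"rx": -0.004,"ry": -0.009,"rz": 0.018,"hand": 0.02},
    {"x": -0.018,"y": 0.287,"z": 0.002,"rx": -0.004,"ry": -0.009,"rz": 0.018,"hand": 0.02},
    {"x": -0.018,"y": 0.287,"z": 0.002,"rx": -0.004,"ry": -0.009,"rz": 0.018,"hand": 0.02},
    {"x": -0.018,"y": 0.287,"z": 0.002,"rx": -0.004,"ry": -0.009,"rz": 0.018,"hand": 0.02}
  ]
}}

```text
t: 41.12
tool_pos: [0.5343, 0.0073, 0.2561]
eef_rot: [179.8, 0.5, 5.7]
wrist_force: [-0.7, 0.4, -5.3]
finger_gap: 0.336
```

```bash
python3 - <<'E'
from h import *
s=go(press(-.1,0)+[0,-.005],.092,PY)
E
```

```text
d [ 0.0031 -0.0007  0.164 ] r [0.0031 0.0085 0.0007] | at [0.5343 0.0073 0.2561] [179.8   0.5   5.7] gap 29.3 F [-0.7  0.4 -5.3] t 41.12
```

>>> {"name": "jog_arm", "arguments": {
  "increments": [
    {"x": 0.001,"y": 0,"z": 0.05,"rx": 0.002,"ry": 0.006,"rz": 0,"hand": 0.02},
    {"x": 0.001,"y": 0,"z": 0.1,"rx": 0.002,"ry": 0.006,"rz": 0,"hand": 0.02},
    {"x": 0.001,"y": 0,"z": 0.14,"rx": 0.002,"ry": 0.006,"rz": 0,"hand": 0.02},
    {"x": 0.001,"y": 0,"z": 0.155,"rx": 0.002,"ry": 0.006,"rz": 0,"hand": 0.02},
    {"x": 0.001,"y": 0,"z": 0.163,"rx": 0.002,"ry": 0.006,"rz": 0,"hand": 0.02},
    {"x": 0.001,"y": 0,"z": 0.163,"rx": 0.002,"ry": 0.006,"rz": 0,"hand": 0.02}
  ]
}}

```text
t: 41.88
tool_pos: [0.5356, 0.0066, 0.0954]
eef_rot: [180.0, -0.1, 5.8]
wrist_force: [-0.1, -0.0, -4.2]
finger_gap: 0.327
```

```bash
python3 - <<'E'
from h import *
s=go(press(-.1,0)+[0,-.005],.087,PY)
p,d,P=cloud("wrist");cv2.imwrite('pics/w19.png',p)
E
```

```text
d [ 0.0005 -0.001   0.0084] r [ 0.0008 -0.0009  0.001 ] | at [0.5356 0.0066 0.0954] [ 1.8e+02 -1.0e-01  5.8e+00] gap 28.5 F [-0.1 -0.  -4.2] t 41.88
```

View pics/w19.png

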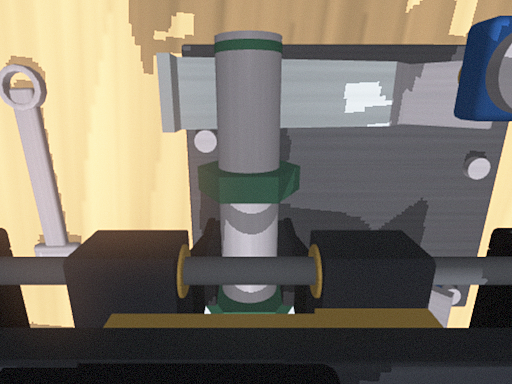

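>>> {"name": "jog_arm", "arguments": {
  "increments": [
    {"x": 0.001,"y": 0.001,"z": 0.004,"rx": 0.001,"ry": 0,"rz": 0,"hand": 0.02},
    {"x": 0.001,"y": 0.001,"z": 0.007,"rx": 0.001,"ry": 0,"rz": 0,"hand": 0.02},
    {"x": 0.001,"y": 0.001,"z": 0.009,"rx": 0.001,"ry": 0,"rz": 0,"hand": 0.02},
    {"x": 0.001,"y": 0.001,"z": 0.009,"rx": 0.001,"ry": 0,"rz": 0,"hand": 0.02}
  ]
}}

```text
t: 42.42
tool_pos: [0.5365, 0.0054, 0.0866]
eef_rot: [-180.0, -0.0, 5.7]
wrist_force: [-3.9, 0.9, 5.3]
finger_gap: 0.334
```

Contact; release.

>>> {"name": "jog_arm", "arguments": {
  "increments": [
    {"x": 0,"y": 0,"z": 0.0005,"rx": 0,"ry": 0,"rz": 0,"hand": 0.05},
    {"x": 0,"y": 0,"z": 0,"rx": 0,"ry": 0,"rz": 0,"hand": 0.05},
    {"x": 0,"y": 0,"z": 0,"rx": 0,"ry": 0,"rz": 0,"hand": 0.05},
    {"x": 0,"y": 0,"z": 0,"rx": 0,"ry": 0,"rz": 0,"hand": 0.05},
    {"x": 0,"y": 0,"z": -0.05,"rx": 0,"ry": 0,"rz": 0,"hand": 0.05},
    {"x": 0,"y": 0,"z": -0.1,"rx": 0,"ry": 0,"rz": 0,"hand": 0.05},
    {"x": 0,"y": 0,"z": -0.16,"rx": 0,"ry": 0,"rz": 0,"hand": 0.0},
    {"x": 0,"y": 0,"z": -0.16,"rx": 0,"ry": 0,"rz": 0,"hand": 0.0},
    {"x": 0,"y": 0,"z": -0.16,"rx": 0,"ry": 0,"rz": 0,"hand": 0.0},
    {"x": 0,"y": 0,"z": -0.16,"rx": 0,"ry": 0,"rz": 0,"hand": 0.0}
  ]
}}

```text
t: 43.68
tool_pos: [0.5354, 0.0054, 0.2444]
eef_rot: [180.0, 0.1, 5.7]
wrist_force: [0.5, -0.6, 0.8]
finger_gap: 0.205
```

```bash
python3 - <<'E'
from h import *
s=go(press(.0,.08),.245,PY)
p,d,P=cloud("scene");W=world(d,P)
cv2.imwrite('pics/s20.png',cv2.resize(p[120:300,140:400],None,fx=3,fy=3))
E
```

```text
d [ 0.1013 -0.0871 -0.0008] r [0.0003 0.0023 0.0006] | at [0.5354 0.0054 0.2444] [1.8e+02 1.0e-01 5.7e+00] gap 17.9 F [ 0.5 -0.6  0.8] t 43.67
```

View pics/s20.png

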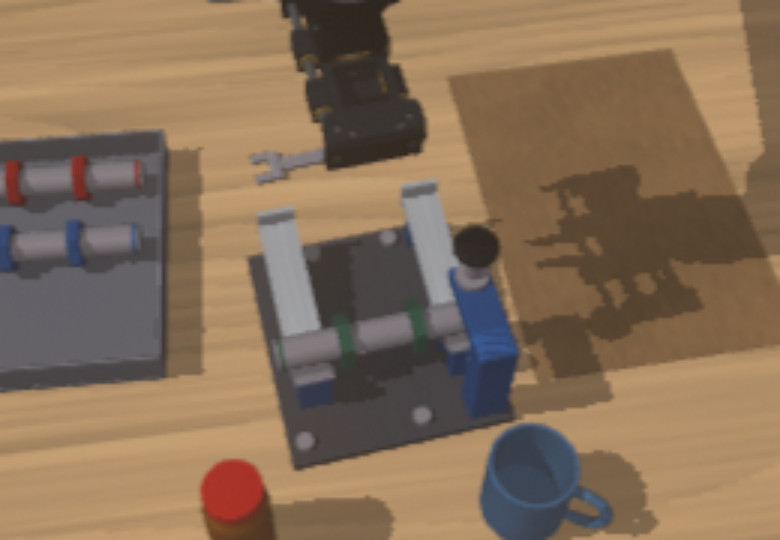

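Green is seated. Press.

>>> {"name": "jog_arm", "arguments": {
  "increments": [
    {"x": 0.05,"y": -0.043,"z": -0.001,"rx": 0,"ry": 0.002,"rz": 0,"hand": 0.0},
    {"x": 0.101,"y": -0.087,"z": -0.001,"rx": 0,"ry": 0.002,"rz": 0,"hand": 0.0},
    {"x": 0.101,"y": -0.087,"z": -0.001,"rx": 0,"ry": 0.002,"rz": 0,"hand": 0.0},
    {"x": 0.101,"y": -0.087,"z": 0.028,"rx": 0,"ry": 0.002,"rz": 0,"hand": 0.0},
    {"x": 0.101,"y": -0.087,"z": 0.043,"rx": 0,"ry": 0.002,"rz": 0,"hand": 0.0},
    {"x": 0.101,"y": -0.087,"z": 0.053,"rx": 0,"ry": 0.002,"rz": 0,"hand": 0.0},
    {"x": 0.101,"y": -0.087,"z": 0.063,"rx": 0,"ry": 0.002,"rz": 0,"hand": 0.0},
    {"x": 0.101,"y": -0.087,"z": 0.07,"rx": 0,"ry": 0.002,"rz": 0,"hand": 0.0},
    {"x": 0.101,"y": -0.087,"z": 0.075,"rx": 0,"ry": 0.002,"rz": 0,"hand": 0.0},
    {"x": 0.101,"y": -0.087,"z": 0.076,"rx": 0,"ry": 0.002,"rz": 0,"hand": 0.0}
  ]
}}

```text
t: 44.98
tool_pos: [0.628, 0.1016, 0.1701]
eef_rot: [180.0, -0.1, 5.7]
wrist_force: [-5.0, -2.3, 8.0]
finger_gap: 0.003
```

>>> {"name": "jog_arm", "arguments": {
  "increments": [
    {"x": 0,"y": 0,"z": 0.003,"rx": 0,"ry": 0,"rz": 0,"hand": 0.0},
    {"x": 0,"y": 0,"z": 0.005,"rx": 0,"ry": 0,"rz": 0,"hand": 0.0},
    {"x": 0,"y": 0,"z": 0.007,"rx": 0,"ry": 0,"rz": 0,"hand": 0.0},
    {"x": 0,"y": 0,"z": 0.008,"rx": 0,"ry": 0,"rz": 0,"hand": 0.0},
    {"x": 0,"y": 0,"z": 0.009,"rx": 0,"ry": 0,"rz": 0,"hand": 0.0},
    {"x": 0,"y": 0,"z": 0.009,"rx": 0,"ry": 0,"rz": 0,"hand": 0.0},
    {"x": 0,"y": 0,"z": 0.009,"rx": 0,"ry": 0,"rz": 0,"hand": 0.0}
  ]
}}

```text
t: 45.85
tool_pos: [0.6282, 0.1016, 0.1652]
eef_rot: [-179.9, -0.2, 5.7]
wrist_force: [-19.6, -2.9, 38.7]
finger_gap: 0.001
```

>>> {"name": "jog_arm", "arguments": {
  "increments": [
    {"x": 0,"y": 0,"z": -0.02,"rx": 0,"ry": 0,"rz": 0,"hand": 0.0},
    {"x": 0,"y": 0,"z": -0.06,"rx": 0,"ry": 0,"rz": 0,"hand": 0.0},
    {"x": 0,"y": 0,"z": -0.09,"rx": 0,"ry": 0,"rz": 0,"hand": 0.07},
    {"x": 0,"y": 0.04,"z": -0.09,"rx": 0,"ry": 0,"rz": 0,"hand": 0.07},
    {"x": 0,"y": 0.08,"z": -0.09,"rx": 0,"ry": 0,"rz": 0,"hand": 0.07},
    {"x": 0,"y": 0.08,"z": -0.09,"rx": 0,"ry": 0,"rz": 0,"hand": 0.07},
    {"x": 0,"y": 0.08,"z": -0.09,"rx": 0,"ry": 0,"rz": 0,"hand": 0.07}
  ]
}}

```text
t: 46.72
tool_pos: [0.636, 0.0233, 0.2507]
eef_rot: [-180.0, -0.1, 5.8]
wrist_force: [0.2, 1.3, 0.1]
finger_gap: 0.489
```

```bash
python3 - <<'E'
from h import *
s=go(press(-.001,.0),.060,PY)
p,d,P=cloud("wrist");cv2.imwrite('pics/w21.png',p)
E
```

```text
d [-0.002   0.0008  0.1907] r [-0.0007 -0.0025  0.001 ] | at [0.636  0.0233 0.2507] [-1.8e+02 -1.0e-01  5.8e+00] gap 42.6 F [0.2 1.3 0.1] t 46.73
```

View pics/w21.png

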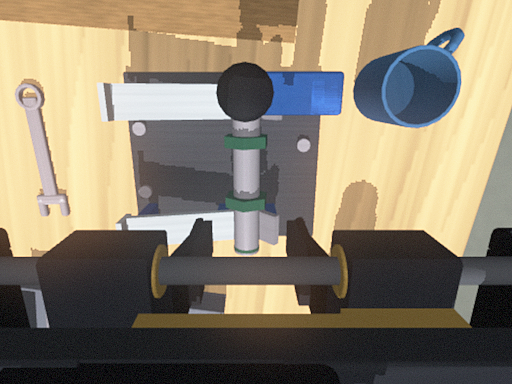

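>>> {"name": "jog_arm", "arguments": {
  "increments": [
    {"x": -0.002,"y": 0.001,"z": 0.05,"rx": 0,"ry": -0.003,"rz": 0,"hand": 0.07},
    {"x": -0.002,"y": 0.001,"z": 0.1,"rx": 0,"ry": -0.003,"rz": 0,"hand": 0.07},
    {"x": -0.002,"y": 0.001,"z": 0.15,"rx": 0,"ry": -0.003,"rz": 0,"hand": 0.07},
    {"x": -0.002,"y": 0.001,"z": 0.18,"rx": 0,"ry": -0.003,"rz": 0,"hand": 0.07},
    {"x": -0.002,"y": 0.001,"z": 0.19,"rx": 0,"ry": -0.003,"rz": 0,"hand": 0.07},
    {"x": -0.002,"y": 0.001,"z": 0.19,"rx": 0,"ry": -0.003,"rz": 0,"hand": 0.02},
    {"x": -0.002,"y": 0.001,"z": 0.19,"rx": 0,"ry": -0.003,"rz": 0,"hand": 0.02},
    {"x": -0.002,"y": 0.001,"z": 0.19,"rx": 0,"ry": -0.003,"rz": 0,"hand": 0.02},
    {"x": -0.002,"y": 0.001,"z": 0.19,"rx": 0,"ry": -0.003,"rz": 0,"hand": 0.02},
    {"x": -0.002,"y": 0.001,"z": 0.19,"rx": 0,"ry": -0.003,"rz": 0,"hand": 0.02}
  ]
}}

```text
t: 48.02
tool_pos: [0.6333, 0.0212, 0.061]
eef_rot: [-180.0, 0.2, 5.7]
wrist_force: [-0.6, 0.5, 6.8]
finger_gap: 0.33
```

>>> {"name": "jog_arm", "arguments": {
  "increments": [
    {"x": 0,"y": 0,"z": -0.007,"rx": 0,"ry": 0,"rz": 0,"hand": 0.02},
    {"x": 0,"y": 0,"z": -0.015,"rx": 0,"ry": 0,"rz": 0,"hand": 0.02},
    {"x": 0,"y": 0,"z": -0.015,"rx": 0,"ry": 0,"rz": 0,"hand": 0.02},
    {"x": -0.03,"y": 0,"z": -0.023,"rx": 0,"ry": 0,"rz": 0,"hand": 0.02},
    {"x": -0.06,"y": 0,"z": -0.031,"rx": 0,"ry": 0,"rz": 0,"hand": 0.02},
    {"x": -0.09,"y": 0,"z": -0.039,"rx": 0,"ry": 0,"rz": 0,"hand": 0.02},
    {"x": -0.095,"y": 0,"z": -0.045,"rx": 0,"ry": 0,"rz": 0,"hand": 0.02},
    {"x": -0.095,"y": 0,"z": -0.1,"rx": 0,"ry": 0,"rz": 0,"hand": 0.02},
    {"x": -0.095,"y": 0,"z": -0.16,"rx": 0,"ry": 0,"rz": 0,"hand": 0.02},
    {"x": -0.095,"y": 0,"z": -0.16,"rx": 0,"ry": 0,"rz": 0,"hand": 0.02}
  ]
}}

```text
t: 49.28
tool_pos: [0.5429, 0.0118, 0.2256]
eef_rot: [-179.9, -0.4, 5.7]
wrist_force: [0.3, -0.1, -5.7]
finger_gap: 0.332
```

```bash
python3 - <<'E'
from h import *
s=go(tray(.085,0),.20,TY)
E
```

```text
d [-0.01    0.3114  0.0251] r [-0.002  -0.0077  0.1451] | at [0.5429 0.0118 0.2256] [-179.9   -0.4    5.7] gap 28.9 F [ 0.3 -0.1 -5.7] t 49.27
```

>>> {"name": "jog_arm", "arguments": {
  "increments": [
    {"x": -0.002,"y": 0.05,"z": 0.01,"rx": -0.002,"ry": -0.008,"rz": 0.04,"hand": 0.02},
    {"x": -0.004,"y": 0.1,"z": 0.02,"rx": -0.002,"ry": -0.008,"rz": 0.08,"hand": 0.02},
    {"x": -0.006,"y": 0.15,"z": 0.025,"rx": -0.002,"ry": -0.008,"rz": 0.12,"hand": 0.02},
    {"x": -0.008,"y": 0.2,"z": 0.025,"rx": -0.002,"ry": -0.008,"rz": 0.145,"hand": 0.02},
    {"x": -0.01,"y": 0.25,"z": 0.025,"rx": -0.002,"ry": -0.008,"rz": 0.145,"hand": 0.02},
    {"x": -0.01,"y": 0.3,"z": 0.025,"rx": -0.002,"ry": -0.008,"rz": 0.145,"hand": 0.02},
    {"x": -0.01,"y": 0.311,"z": 0.025,"rx": -0.002,"ry": -0.008,"rz": 0.145,"hand": 0.02},
    {"x": -0.01,"y": 0.311,"z": 0.025,"rx": -0.002,"ry": -0.008,"rz": 0.145,"hand": 0.02},
    {"x": -0.01,"y": 0.311,"z": 0.025,"rx": -0.002,"ry": -0.008,"rz": 0.145,"hand": 0.02}
  ]
}}

```text
t: 50.4
tool_pos: [0.5615, -0.2968, 0.1951]
eef_rot: [179.9, 0.5, -2.5]
wrist_force: [0.6, -0.4, -5.2]
finger_gap: 0.328
```

```bash
python3 - <<'E'
from h import *
s=go(tray(.085,0),.0355,TY)
p,d,P=cloud("wrist");cv2.imwrite('pics/w22.png',p)
E
```

```text
d [0.0042 0.002  0.1595] r [0.0014 0.0095 0.0024] | at [ 0.5615 -0.2968  0.1951] [179.9   0.5  -2.5] gap 28.5 F [ 0.6 -0.4 -5.2] t 50.4
```

View pics/w22.png

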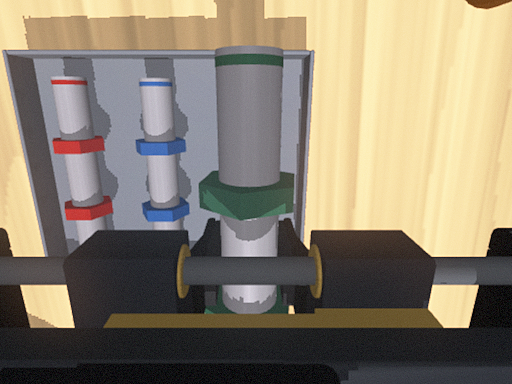

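>>> {"name": "jog_arm", "arguments": {
  "increments": [
    {"x": 0.002,"y": 0.001,"z": 0.04,"rx": 0.001,"ry": 0.008,"rz": 0,"hand": 0.02},
    {"x": 0.002,"y": 0.001,"z": 0.08,"rx": 0.001,"ry": 0.008,"rz": 0,"hand": 0.02},
    {"x": 0.002,"y": 0.001,"z": 0.12,"rx": 0.001,"ry": 0.008,"rz": 0,"hand": 0.02},
    {"x": 0.002,"y": 0.001,"z": 0.145,"rx": 0.001,"ry": 0.008,"rz": 0,"hand": 0.02},
    {"x": 0.002,"y": 0.001,"z": 0.155,"rx": 0.001,"ry": 0.008,"rz": 0,"hand": 0.02},
    {"x": 0.002,"y": 0.001,"z": 0.16,"rx": 0.001,"ry": 0.008,"rz": 0,"hand": 0.02},
    {"x": 0.002,"y": 0.001,"z": 0.162,"rx": 0.001,"ry": 0.008,"rz": 0,"hand": 0.02},
    {"x": 0.002,"y": 0.001,"z": 0.162,"rx": 0.001,"ry": 0.008,"rz": 0,"hand": 0.02}
  ]
}}

```text
t: 51.45
tool_pos: [0.5622, -0.3, 0.035]
eef_rot: [179.9, -0.0, -2.6]
wrist_force: [-0.7, 3.0, -0.7]
finger_gap: 0.328
```

>>> {"name": "jog_arm", "arguments": {
  "increments": [
    {"x": 0,"y": 0,"z": 0.001,"rx": 0,"ry": 0,"rz": 0,"hand": 0.02},
    {"x": 0,"y": 0,"z": 0.0015,"rx": 0,"ry": 0,"rz": 0,"hand": 0.02},
    {"x": 0,"y": 0,"z": 0.0015,"rx": 0,"ry": 0,"rz": 0,"hand": 0.02}
  ]
}}

```text
t: 51.82
tool_pos: [0.5623, -0.3001, 0.0347]
eef_rot: [180.0, -0.1, -2.6]
wrist_force: [-7.1, 5.2, 16.3]
finger_gap: 0.335
```

>>> {"name": "jog_arm", "arguments": {
  "increments": [
    {"x": 0,"y": 0,"z": 0,"rx": 0,"ry": 0,"rz": 0,"hand": 0.046},
    {"x": 0,"y": 0,"z": 0,"rx": 0,"ry": 0,"rz": 0,"hand": 0.046},
    {"x": 0,"y": 0,"z": 0,"rx": 0,"ry": 0,"rz": 0,"hand": 0.046},
    {"x": 0,"y": 0,"z": 0,"rx": 0,"ry": 0,"rz": 0,"hand": 0.046},
    {"x": 0,"y": 0,"z": 0,"rx": 0,"ry": 0,"rz": 0,"hand": 0.046},
    {"x": 0,"y": 0,"z": -0.04,"rx": 0,"ry": 0,"rz": 0,"hand": 0.046},
    {"x": 0,"y": 0,"z": -0.1,"rx": 0,"ry": 0,"rz": 0,"hand": 0.046},
    {"x": 0,"y": 0,"z": -0.16,"rx": 0,"ry": 0,"rz": 0,"hand": 0.046},
    {"x": 0,"y": 0,"z": -0.22,"rx": 0,"ry": 0,"rz": 0,"hand": 0.046},
    {"x": 0,"y": 0,"z": -0.22,"rx": 0,"ry": 0,"rz": 0,"hand": 0.046}
  ]
}}

```text
t: 53.08
tool_pos: [0.5635, -0.3012, 0.2577]
eef_rot: [179.8, -0.4, -2.6]
wrist_force: [1.0, -0.2, -0.3]
finger_gap: 0.529
```

```bash
python3 - <<'E'
from h import *
p,d,P=cloud("scene");W=world(d,P);cv2.imwrite('pics/s23.png',p)
for o in axles(p,W,(.3,.65,-.42,-.17),(.026,.06)): print(o)
z=W[...,2];x=W[...,0];y=W[...,1]
m=(z>0.14)&(z<0.185)&(abs(x-.62)<.06)&(abs(y-.1)<.06);print(np.nanpercentile(z[m],95))
for n in("oil","mug","spanner"):
    print(n,[(q['score'],np.round(q['point'],3)) for q in manip.spot_in("scene",n)[:1]])
p,d,P=cloud("wrist");cv2.imwrite('pics/w23.png',p)
s=manip.read_state();print(s['t'],s['wrist_force'],s['tool_pos'])
E
```

```text
(None, array([ 0.3429, -0.2602]), np.float64(87.4), 'len', np.float64(0.177), 'w', np.float64(0.009), 'zmax', np.float64(0.041), np.int32(194))
(array([  2., 176., 122.]), array([ 0.3932, -0.2717]), np.float64(88.3), 'len', np.float64(0.166), 'w', np.float64(0.045), 'zmax', np.float64(0.048), np.int32(474))
(None, array([ 0.5232, -0.2939]), np.float64(91.7), 'len', np.float64(0.256), 'w', np.float64(0.235), 'zmax', np.float64(0.041), np.int32(564))
(array([110., 136., 117.]), array([ 0.4757, -0.2947]), np.float64(87.1), 'len', np.float64(0.197), 'w', np.float64(0.045), 'zmax', np.float64(0.048), np.int32(650))
(None, array([ 0.5591, -0.2973]), np.float64(87.5), 'len', np.float64(0.197), 'w', np.float64(0.045), 'zmax', np.float64(0.048), np.int32(718))
0.1737094851866009
oil [(0.56, array([ 0.81 , -0.122,  0.108]))]
mug [(0.72, array([0.79 , 0.132, 0.039]))]
spanner [(0.77, array([ 0.374, -0.002,  0.005]))]
53.325 [-0.62132756  0.24407471 -1.00341154] [ 0.56131475 -0.29926686  0.25077575]
```

View pics/s23.png

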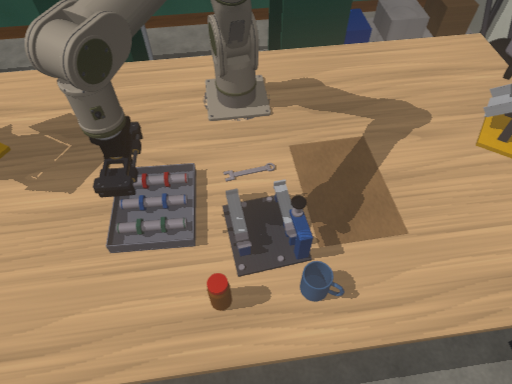

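View pics/w23.png

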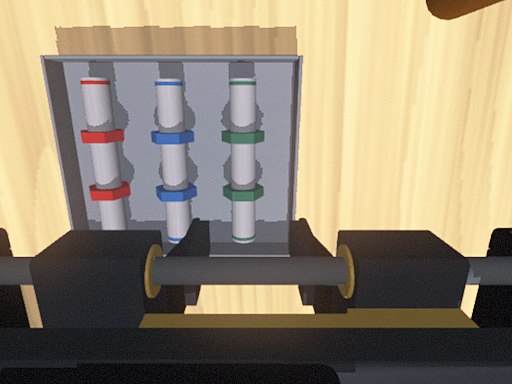

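```bash
python3 -c "
from bench import manip
print(manip.job_done())"
```

```text
the job is handed in; nothing more can be done
None
```

All three axles on the cardboard were stamped in the order red, blue, green and now lie flat in the grey tray. The yellow axle was absent. The job was handed in at about 53 s of robot time.

- **Rolling and seating:** Each axle was let go at the top of the ramp. The pictures afterwards showed it seated in the vee.
- **Stamping:** Each time the plunger went down until its travel stopped. The tool stood at about 0.165 m, and the force rose sharply from about 11 N to between 33 and 41 N on the vertical axis. I took that as the stop; I have no direct reading of the plunger's travel.
- **Tray:** The last pictures show the three axles side by side. The highest points of their collars are at about 48 mm, which matches axles lying on their collar flats.
- **Plunger and bystanders:** The plunger is up, its head at 0.174 m. The jar, mug and spanner are within about 4 mm of their first positions, which is the accuracy of the measurement.
- **Robot:** The arm stands clear above the tray.

No check failed. The two fixed cameras disagreed by 3 to 4 mm on positions, so I used their average. I noticed no grip slackening and no axle knocked aside.

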